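# Hitch the board vise onto its ball post

## Task

Fit the small board vise on its ball post: lift the lock handle of the vise fully up, lower the vise gently over the ball until it sits flush on the post's collar, then press the handle gently down until it is fully home, and let go. Never drop or force the vise onto the post, keep it upright, and leave everything else on the bench where it is.

Things in the scene. Friction and masses are not known exactly. Their poses are not given: they have to be found in the camera images.
- head: Small board vise, 92 mm high, 0.85 kg, standing free on the red mat (mat top z = 3 mm): dark 8-sided housing, 60 mm across flats (flared rim 72), vise jaws on top. Origin: centre of its flat underside; z up, x to the lock handle, -x to the vise screw (reaches 69 mm). Below it opens a round socket 33 mm wide, 44 mm deep; a locking slide bars it until the handle is 0.8 rad up.
- head_grip (a point): Centre of the two vise jaws, 77 mm above the rim on the head's axis: where to grip the head. The jaws are 46 mm wide along the head's y (flat upright flanks, to be gripped along y), 48 mm long along x, and stand from 55 to 92 mm above the rim on a base plate 68 mm wide.
- handle (a joint): Lock handle, rad: 0 = fully down (level, locked), 1.25 = fully up. Stays where it is left; 1 N at its end moves it, the last 0.15 rad onto the ball take 2 to 3 N. Pinched hard and not turned along, it tips the vise. When steep, push it over from its inner side (outwards and down), not on its end. It closes fully only if the head sits on the collar.
- handle_hinge (a point): Hinge axis of the handle: 36 mm from the head's axis towards its +x, 40 mm above the rim. The hinge pin lies along the head's y. It moves with the head.
- handle_end (a point): Middle of the handle's black end piece (16 mm wide along the head's y, 10 mm thick, 26 mm long), 60 mm from the hinge; the tip is 74 mm from the hinge. At 0 rad the handle is level along the head's x; raised, it swings up about the hinge. It can be pinched from above across its 16 mm.
- post: Ball post, fixed: dark foot 110 mm across; 38 mm clamp tube; bright telescoping stem with a flat 76 mm collar topped by a springy rubber ring (gives 1 mm per 8 N, at most 2.5), and a 30 mm ball whose top is 42 mm above the ring. Origin: on the axis, underside of the foot (z = 3 mm). The ring's top is anywhere from 55 to 91 mm above the origin, NOT measured: see or feel it. Any facing will do.
- phone: An opened phone, 148 x 72 x 8 mm, lying on the mat between vise and post. Leave it.
- battery: Phone battery, 70 x 38 x 5 mm, on the mat. Leave it.
- dish: Steel screw dish, 48 mm across, 14 mm high, on the mat beyond the post. Leave it.
- tweezers: Steel tweezers, 120 mm long, 6 mm high, on the mat. Leave them.
- driver: Precision screwdriver, 150 mm, on the bench to the robot's right. Leave it.
- flux: Small flux jar, 44 mm across, on the bench to the robot's right. Leave it.
- tumbler: Plastic tumbler, 120 mm high, on the bench to the robot's left. Leave it.
- spudger: Black plastic prying stick, 140 mm, on the bench to the robot's left. Leave it.
Mind the look-alikes: they are no part of the job. Leave any blue look-alike of the post alone. Leave any purple look-alike of the head alone.

How it is judged:
By the outcome, as a careful person would: the job done as asked, in the order asked, and still so for the second after the job is handed in, with the robot touching nothing.
It also fails if it takes over 72 s, if anything falls off the work surface, if the arm or the gripper's body presses on something with over 40 N, if the wrist force passes 120 N, or if a joint passes its speed limit or range.

## Robot

A 6-joint arm with a two-finger parallel gripper is mounted at the origin on the work surface. World frame = base frame: x ahead of the robot, y to its left, z up, the work surface at z = 0. Lengths are in m, angles in rad, forces in N, time in s.
With the tool pointing down it reaches from about 0.4 to 0.925 m from the base axis. Payload 12.5 kg.
Tool frame: the origin (TCP) lies midway between the tips of the shut fingers; the grasp point (between the pads) lies 19 mm behind it (robot.pinch_z is the distance from the TCP to the grasp point, in m); x points along the fingers, y is the direction in which the jaws open and shut, and the axes are right-handed (so a half turn about x gives the same grasp; the last joint's range is limited). The gripper opens to 95 mm and grips with 3 to 60 N. Pads are 20 mm wide; open, the fingers measure 119 mm over their backs; the gripper's body (75 mm by 180 mm) begins 59 mm behind the grasp point.
Start: joints at [-1.432, 0.491, 1.559, -0, 1.092, -0.106], TCP at [0.151, -0.606, 0.215] pointing down, gripper open.
Joint ranges: [-3.1, 3.1], [-0.84, 2.19], [0.05, 2.79], [-1.13, 4.28], [0.06, 2.93], [-2.69, 2.69]. Speed limits (rad/s): [2.22, 2.22, 2.79, 3.14, 3.14, 3.14].

## Interface

Orientations are given as a unit quaternion [w, x, y, z].
In Python, from workcell import monitor, imaging, job, robot gives the robot as it stands. The module is installed in compiled form; this text tells all that it offers.
- The arm moves only by the tool drive_tool, never from a script. Its argument "motion" is a list of rows, each an object of numbers: "tx", "ty", "tz": the shift along the tool's x, y, z in m; "turn": the turn about the tool's x in rad; "jaw": the opening, from 0 (shut) to 1 (fully open). In form: [{"tx": .., "ty": .., "tz": .., "turn": .., "jaw": ..}, ...]. A call has 1 to 20 rows; each row shifts and turns the commanded pose from where the row before left it, along the tool's axes as they then stand; what a row does not reach is not made up. A row lasts 1/10 s, in which the tool goes at most 50 mm and 8.59 degrees, less where a joint would pass 70% of its speed; a pose out of reach is approached as far as the arm can. A call is refused whole if a number of a shift passes 0.05 or a number of a turn 0.15, either way. A call with a gripper value outside its range is refused whole. The fingers move at their own pace and stop on an object; "newtons" is the grip in N (left out, the last holds). Time passes only in rows, so rows that do not move let the fingers close. It gives the time, the measured TCP pose, the force and the opening at its end, in the units of the state.
- monitor.state(): the state, without advancing time (a new reading comes with each control period).
- imaging.capture(name): name is "scene" or "side" or "wrist"; returns the picture (480x640x3 uint8, red, green, blue); there is no depth.
- imaging.camera_params(name): a dict with "fx", "fy", "cx", "cy" (pixels), "dist" ([k1, k2, p1, p2, k3] as OpenCV has them; the pictures are not rectified), "world_from_camera" (4x4, takes a point from camera to world coordinates); the wrist camera has in their place "mount" (4x4, takes a point from camera to tool coordinates, whose origin is the TCP and whose axes are the tool frame's). Camera axes: x right, y down, z forward; pixel columns grow to the right and rows downward; lengths in m; the calibration is good to about 2 mm. A picture is of the moment at which its call begins: read the wrist's pose just before it. camera_params takes no time and is no camera call.
- job.job_done(): hands the job in, once; it reports no verdict.
The state is a dict: "clock": time; "joint_positions": joint angles; "qvel": joint speeds; "tau": joint torques, N m; "ee_pos": TCP position; "orientation": TCP orientation; "wrist_force": force on the tool from outside, world axes, zero at the start; "moment": the same for the moment, N m; "width": finger opening in m.
Only numpy, scipy, OpenCV 4.12 (cv2) and the standard library are available. Lean on these libraries where they do the work, as an engineer would, in place of code of your own. Each camera call takes 0.05 s, during which the arm holds its last target.

## Working session

There is one attempt and no reset: what is moved stays moved. The work goes in short steps, Python scripts to look and compute and a tool call to move; the robot and the scene stay as the last step left them, time stands still between calls to the robot, and variables do not carry over. Pictures are saved under pics/ and viewed, and the job is handed in when it is done.

Besides the shell and the picture viewer there is one more tool, called after "Call:" by a JSON object that holds its "name" and its "arguments". drive_tool: Moves the arm, as the interface text tells. Its arguments: {"type":"object","properties":{"motion":{"type":"array"},"newtons":{"type":"number"}},"required":["motion"]}

```bash
mkdir -p pics; python3 - <<'E'
from workcell import monitor, imaging, job, robot
import cv2
print(monitor.state())
for n in ["scene","side","wrist"]:
    p=imaging.camera_params(n); print(n,p)
    cv2.imwrite(f"pics/{n}0.png",imaging.capture(n)[:,:,::-1])
print(robot.pinch_z, dir(robot))
E
```

```text
{'clock': 0.0, 'joint_positions': array([-1.43162439e+00,  4.91536115e-01,  1.55945994e+00, -2.13548837e-05,
        1.09169250e+00, -1.05640179e-01]), 'qvel': array([-0.00162518,  0.00040349, -0.00049776, -0.00122447,  0.00169084,
        0.00068841]), 'tau': array([-2.62897656e-04, -6.12644148e+01, -2.58180678e+01,  6.92770234e-02,
        4.82588774e-02, -8.59797728e-05]), 'ee_pos': array([ 0.15144182, -0.60611897,  0.2140727 ]), 'orientation': array([-0.08595432, -0.70180229, -0.08672891,  0.70182868]), 'wrist_force': array([0.34273235, 0.42972223, 0.93433071]), 'moment': array([ 0.03158456, -0.01898764,  0.05987274]), 'width': 0.09523104569944872}
scene {'fx': 458.19200674463343, 'fy': 458.19200674463343, 'cx': 331.5075141008382, 'cy': 244.833678855685, 'dist': array([-0.07161024,  0.        ,  0.        ,  0.        ,  0.        ]), 'world_from_camera': array([[ 0.11286617,  0.79622097, -0.59438488,  1.28632652],
       [ 0.99360471, -0.09243154,  0.06485433, -0.125431  ],
       [-0.00330154, -0.59790348, -0.80156131,  1.08701724],
       [ 0.        ,  0.        ,  0.        
[... 705 characters left out ...]
7e-01,  9.61751369e-01,
        -1.70564581e-01],
       [ 9.99999694e-01, -5.73814954e-04,  5.32210017e-04,
         9.39603972e-04],
       [ 4.06082706e-04,  9.61751430e-01,  2.73923387e-01,
        -7.75705608e-02],
       [ 0.00000000e+00,  0.00000000e+00,  0.00000000e+00,
         1.00000000e+00]])}
0.0188 ['MotionError', '__class__', '__delattr__', '__dict__', '__dir__', '__doc__', '__eq__', '__format__', '__ge__', '__getattribute__', '__getstate__', '__gt__', '__hash__', '__init__', '__init_subclass__', '__le__', '__lt__', '__module__', '__ne__', '__new__', '__reduce__', '__reduce_ex__', '__repr__', '__setattr__', '__sizeof__', '__str__', '__subclasshook__', '__weakref__', 'pinch_z']
```

View pics/scene0.png

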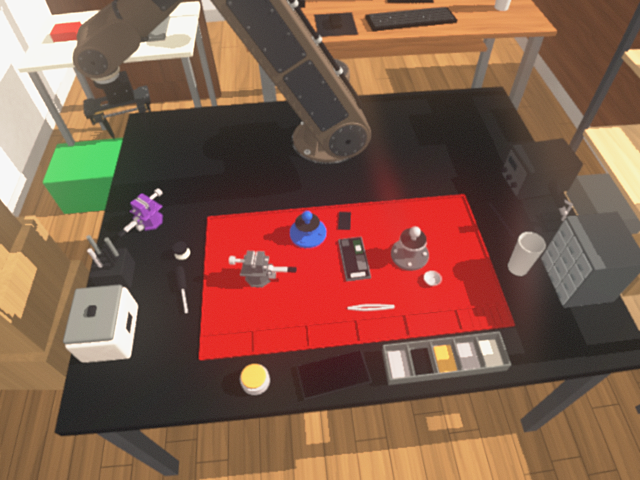

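View pics/side0.png

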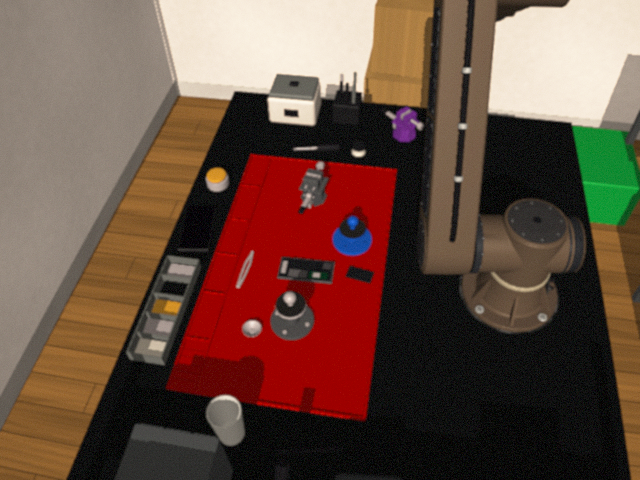

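View pics/wrist0.png

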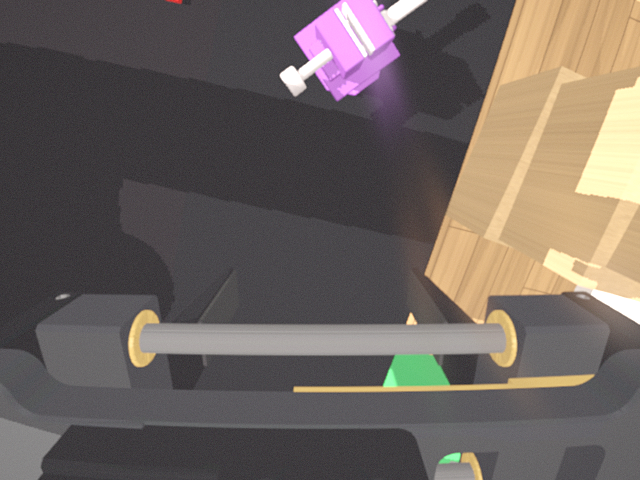

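Candidates: the grey vise at scene (257,268) and a purple one at (146,212); a grey post at (411,248) and a blue one at (308,230). The task says to leave the purple and blue ones, so the grey pair fits. I'll confirm in enlarged crops.

```bash
python3 - <<'E'
import cv2,numpy as np
a=cv2.imread("pics/scene0.png");b=cv2.imread("pics/side0.png")
r=lambda i,x,y,w,h:cv2.resize(i[y:y+h,x:x+w],(400,300),interpolation=cv2.INTER_CUBIC)
cv2.imwrite("pics/crop0.png",np.vstack([np.hstack([r(a,217,233,88,66),r(a,367,207,88,66)]),np.hstack([r(b,268,153,88,66),r(b,248,280,88,66)])]))
E
```

```text
(no output)
```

View pics/crop0.png

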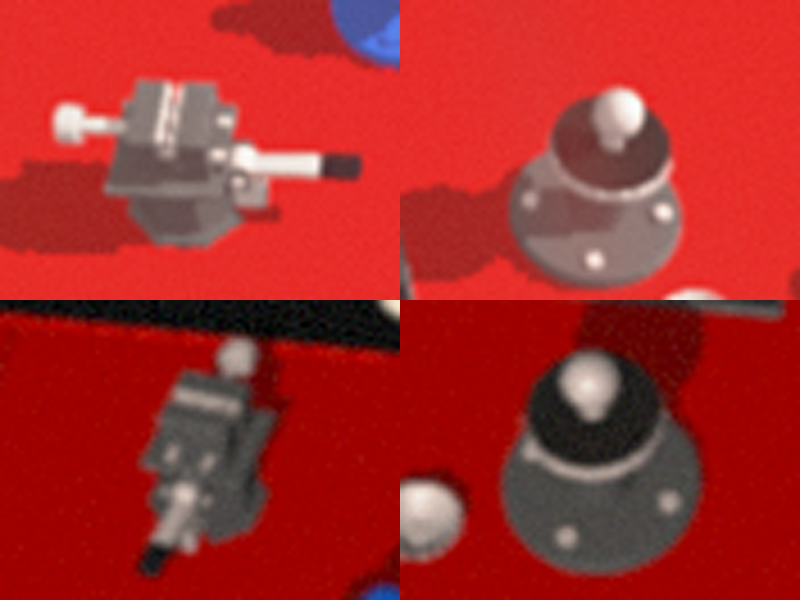

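```bash
cat > h.py <<'E'
import numpy as np,cv2
from workcell import monitor, imaging, job, robot
from scipy.spatial.transform import Rotation as R
def Rt(q): return R.from_quat([q[1],q[2],q[3],q[0]]).as_matrix()
def params(n,pose=None):
    p=imaging.camera_params(n);K=np.array([[p['fx'],0,p['cx']],[0,p['fy'],p['cy']],[0,0,1]]);
    if n=='wrist':
        T=np.eye(4);T[:3,:3]=Rt(pose[1]);T[:3,3]=pose[0];W=T@p['mount']
    else: W=p['world_from_camera']
    return K,p['dist'],W
def ray(P,uv):
    K,d,W=P
    x=cv2.undistortPoints(np.array([[uv]],float),K,d)[0,0]
    v=W[:3,:3]@np.array([x[0],x[1],1]);return W[:3,3],v/np.linalg.norm(v)
def tri(*prs):
    A=0;b=0
    for P,uv in prs:
        o,v=ray(P,uv);M=np.eye(3)-np.outer(v,v);A=A+M;b=b+M@o
    X=np.linalg.solve(A,b)
    return X,[float(np.linalg.norm((np.eye(3)-np.outer(ray(P,uv)[1],ray(P,uv)[1]))@(X-P[2][:3,3]))) for P,uv in prs]
def plane(P,uv,z):
    o,v=ray(P,uv);return o+v*(z-o[2])/v[2]
def proj(P,X):
    K,d,W=P;C=np.linalg.inv(W)
    return cv2.projectPoints(np.array(X,float).reshape(-1,3),cv2.Rodrigues(C[:3,:3])[0],C[:3,3],K,d)[0][:,0]
E
cat > t.py <<'E'
from h import *
S=params('scene');D=params('side')
f=lambda u,v,x,y:(x+u/4.545-.4,y+v/4.545-.4)
for nm,a,b in [('knob',f(70,123,217,233),f(237,56,268,153)),('hend',f(341,166,217,233),f(152,258,268,153)),('htip',f(360,167,217,233),f(145,275,268,153)),('ball',f(219,115,367,207),f(190,83,248,280))]:
    print(nm,*tri((S,a),(D,b)))
E
python3 t.py
```

```text
knob [ 0.5554548  -0.3169122   0.07878528] [0.0018903877218061007, 0.001890387721806224]
hend [ 0.58330055 -0.15983081  0.0474767 ] [0.0018448047514906577, 0.0018448047514906907]
htip [ 0.58482311 -0.14793076  0.0453507 ] [0.0008423355790587064, 0.0008423355790588118]
ball [0.54308437 0.18249131 0.11059448] [0.0018800060628877157, 0.00188000606288773]
```

```bash
python3 - <<'E'
from h import *
s=monitor.state();M=Rt(s['orientation']);print(M.round(3))
# yaw of tool y
print(np.degrees(np.arctan2(M[1,1],M[0,1])))
print(M.T@(np.array([.575,-.20,.26])-s['ee_pos']))
E
```

```text
[[-0.     0.242 -0.97 ]
 [ 0.001 -0.97  -0.242]
 [-1.    -0.001 -0.   ]]
-75.97414639630941
[-0.04552558 -0.29148515 -0.50934643]
```

Call:
{"name": "drive_tool", "arguments": {"motion": [{"tx":-0.003,"ty":-0.018,"tz":-0.032},{"tx":-0.003,"ty":-0.018,"tz":-0.032},{"tx":-0.003,"ty":-0.018,"tz":-0.032},{"tx":-0.003,"ty":-0.018,"tz":-0.032},{"tx":-0.003,"ty":-0.018,"tz":-0.032},{"tx":-0.003,"ty":-0.018,"tz":-0.032},{"tx":-0.003,"ty":-0.018,"tz":-0.032},{"tx":-0.003,"ty":-0.018,"tz":-0.032},{"tx":-0.003,"ty":-0.018,"tz":-0.032},{"tx":-0.003,"ty":-0.018,"tz":-0.032},{"tx":-0.003,"ty":-0.018,"tz":-0.032},{"tx":-0.003,"ty":-0.018,"tz":-0.032},{"tx":-0.003,"ty":-0.018,"tz":-0.032},{"tx":-0.003,"ty":-0.018,"tz":-0.032},{"tx":-0.003,"ty":-0.018,"tz":-0.032},{"tx":-0.003,"ty":-0.018,"tz":-0.032}]}}

```text
schema error: expected keys tx, ty, tz, turn, jaw
```

Call:
{"name": "drive_tool", "arguments": {"motion": [{"turn":-0.144},{"turn":-0.144},{"turn":-0.144},{"turn":-0.144},{"turn":-0.144},{"turn":-0.144},{"turn":-0.144},{"turn":-0.144},{},{}]}}

```text
schema error: expected keys tx, ty, tz, turn, jaw
```

```bash
python3 - <<'E'
from h import *
s=monitor.state();M=Rt(s['orientation']);print(s['clock'],s['ee_pos'],M.round(3),s['joint_positions'].round(2))
np.savez('w1.npz',p=s['ee_pos'],q=s['orientation'])
cv2.imwrite("pics/wrist1.png",imaging.capture('wrist')[:,:,::-1])
E
```

```text
0.15 [ 0.15147729 -0.60620378  0.21420746] [[-0.     0.242 -0.97 ]
 [ 0.001 -0.97  -0.242]
 [-1.    -0.001 -0.   ]] [-1.43  0.49  1.56 -0.    1.09 -0.11]
```

View pics/wrist1.png

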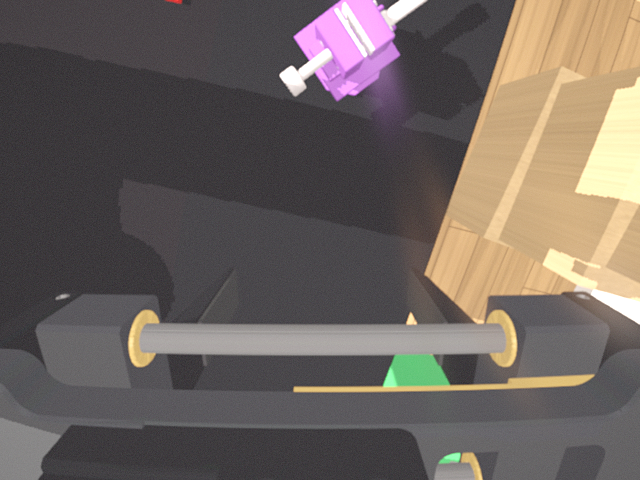

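Call:
{"name": "drive_tool", "arguments": {"motion": [{"tx":-0.003,"ty":-0.018,"tz":-0.032,"turn":0,"jaw":1},{"tx":-0.003,"ty":-0.018,"tz":-0.032,"turn":0,"jaw":1},{"tx":-0.003,"ty":-0.018,"tz":-0.032,"turn":0,"jaw":1},{"tx":-0.003,"ty":-0.018,"tz":-0.032,"turn":0,"jaw":1},{"tx":-0.003,"ty":-0.018,"tz":-0.032,"turn":0,"jaw":1},{"tx":-0.003,"ty":-0.018,"tz":-0.032,"turn":0,"jaw":1},{"tx":-0.003,"ty":-0.018,"tz":-0.032,"turn":0,"jaw":1},{"tx":-0.003,"ty":-0.018,"tz":-0.032,"turn":0,"jaw":1},{"tx":-0.003,"ty":-0.018,"tz":-0.032,"turn":0,"jaw":1},{"tx":-0.003,"ty":-0.018,"tz":-0.032,"turn":0,"jaw":1},{"tx":-0.003,"ty":-0.018,"tz":-0.032,"turn":0,"jaw":1},{"tx":-0.003,"ty":-0.018,"tz":-0.032,"turn":0,"jaw":1},{"tx":-0.003,"ty":-0.018,"tz":-0.032,"turn":0,"jaw":1},{"tx":-0.003,"ty":-0.018,"tz":-0.032,"turn":0,"jaw":1},{"tx":-0.003,"ty":-0.018,"tz":-0.032,"turn":0,"jaw":1},{"tx":-0.003,"ty":-0.018,"tz":-0.032,"turn":0,"jaw":1}]}}

```text
clock: 1.8
ee_pos: [0.5794, -0.2016, 0.2627]
orientation: [-0.086, -0.702, -0.086, 0.702]
wrist_force: [-0.1, 0.1, -0.1]
width: 0.0948
```

Call:
{"name": "drive_tool", "arguments": {"motion": [{"tx":0,"ty":0,"tz":0,"turn":-0.144,"jaw":1},{"tx":0,"ty":0,"tz":0,"turn":-0.144,"jaw":1},{"tx":0,"ty":0,"tz":0,"turn":-0.144,"jaw":1},{"tx":0,"ty":0,"tz":0,"turn":-0.144,"jaw":1},{"tx":0,"ty":0,"tz":0,"turn":-0.144,"jaw":1},{"tx":0,"ty":0,"tz":0,"turn":-0.144,"jaw":1},{"tx":0,"ty":0,"tz":0,"turn":-0.144,"jaw":1},{"tx":0,"ty":0,"tz":0,"turn":-0.144,"jaw":1},{"tx":0,"ty":0,"tz":0,"turn":0,"jaw":1},{"tx":0,"ty":0,"tz":0,"turn":0,"jaw":1}]}}

```text
clock: 2.8
ee_pos: [0.5784, -0.2029, 0.2625]
orientation: [-0.453, -0.543, -0.454, 0.543]
wrist_force: [0.3, -0.5, 0.8]
width: 0.0952
```

```bash
python3 - <<'E'
from h import *
s=monitor.state();M=Rt(s['orientation']);print(s['clock'],s['ee_pos'],M.round(3),s['joint_positions'].round(2))
np.savez('w1.npz',p=s['ee_pos'],q=s['orientation'])
cv2.imwrite("pics/wrist2.png",imaging.capture('wrist')[:,:,::-1])
E
```

```text
2.8 [ 0.57839723 -0.20288215  0.26254251] [[-0.     0.984 -0.177]
 [-0.    -0.177 -0.984]
 [-1.    -0.     0.   ]] [-0.45  0.43  1.53 -0.    1.18 -0.27]
```

View pics/wrist2.png

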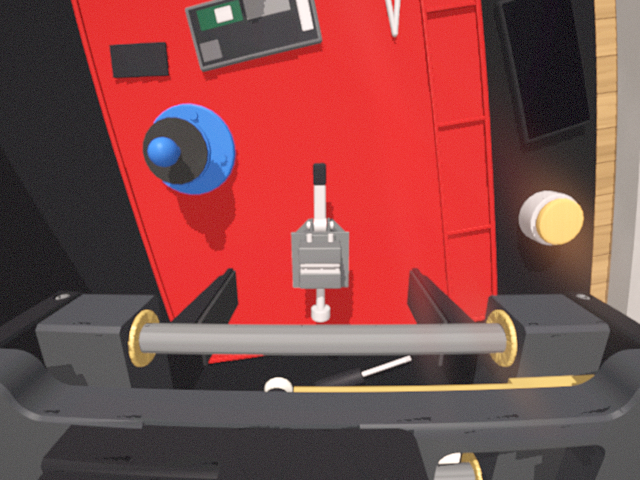

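```bash
python3 - <<'E'
import cv2
a=cv2.imread("pics/wrist2.png")[155:330,265:375]
cv2.imwrite("pics/c2.png",cv2.resize(a,None,fx=3.4,fy=3.4,interpolation=cv2.INTER_CUBIC))
E
```

```text
(no output)
```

View pics/c2.png

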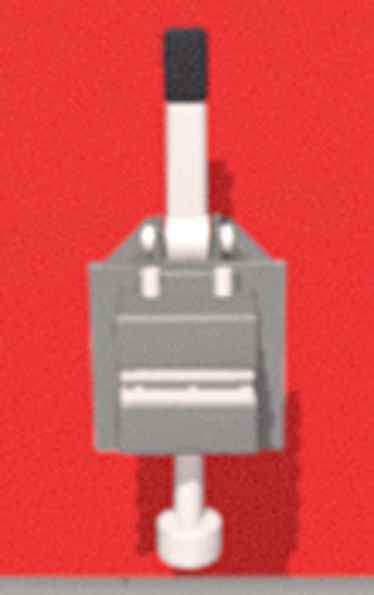

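```bash
cat > m2.py <<'E'
from h import *
w=np.load('w1.npz');P=params('wrist',(w['p'],w['q']));M=Rt(w['q'])
f=lambda u,v:(265+u/3.4-.35,155+v/3.4-.35)
L={}
for n,u,v,z in [('tip',186,28,.048),('inner',186,101,.048),('jl',117,385,.095),('jr',258,385,.095),('jtop',187.5,315,.095),('jbot',187.5,452,.095),('hinge bolts',187,238,.043),('knob',188,540,.08)]:
    X=plane(P,f(u,v),z);L[n]=X;print(n,X.round(4),'tool',(M.T@(X-w['p'])).round(4))
d=L['tip']-L['jbot'];print(np.degrees(np.arctan2(d[1],d[0])))
E
python3 m2.py
```

```text
tip [ 0.5856 -0.1489  0.048 ] tool [ 0.2145 -0.0025 -0.0544]
inner [ 0.5812 -0.1728  0.048 ] tool [ 0.2145 -0.0026 -0.0301]
jl [ 0.5447 -0.2521  0.095 ] tool [ 0.1675 -0.0244  0.0544]
jr [ 0.5889 -0.2601  0.095 ] tool [0.1675 0.0206 0.0545]
jtop [ 0.571  -0.2331  0.095 ] tool [ 0.1675 -0.0019  0.031 ]
jbot [ 0.5626 -0.279   0.095 ] tool [ 0.1675 -0.002   0.0777]
hinge bolts [ 0.5727 -0.2211  0.043 ] tool [ 0.2195 -0.0024  0.0189]
knob [ 0.5554 -0.3187  0.08  ] tool [ 0.1825 -0.002   0.118 ]
79.99960573660104
```

Call:
{"name": "drive_tool", "arguments": {"motion": [{"tx":0.02,"ty":-0.0005,"tz":-0.0105,"turn":0,"jaw":0.4},{"tx":0.03,"ty":-0.0005,"tz":-0.0105,"turn":0,"jaw":0.4},{"tx":0.03,"ty":-0.0006,"tz":-0.0105,"turn":0,"jaw":0.4},{"tx":0.03,"ty":-0.0006,"tz":-0.01,"turn":0,"jaw":0.4},{"tx":0.03,"ty":0,"tz":0,"turn":0,"jaw":0.4},{"tx":0.02,"ty":0,"tz":0,"turn":0,"jaw":0.4},{"tx":0,"ty":0,"tz":0,"turn":0,"jaw":0.4},{"tx":0,"ty":0,"tz":0,"turn":0,"jaw":0.4}], "newtons": 4}}

```text
clock: 3.65
ee_pos: [0.5837, -0.1618, 0.1031]
orientation: [-0.454, -0.542, -0.454, 0.542]
wrist_force: [0.6, 0.0, 0.3]
width: 0.0394
```

```bash
python3 - <<'E'
from h import *
s=monitor.state();print(s['clock'],s['ee_pos'],s['width'])
w=np.load('w1.npz');M=Rt(w['q']);print(M.T@(s['ee_pos']-w['p']))
cv2.imwrite("pics/wrist3.png",imaging.capture('wrist')[:,:,::-1])
E
```

```text
3.65 [ 0.58371244 -0.16175977  0.10306152] 0.039363005014091186
[ 0.15947982 -0.00204561 -0.04141848]
```

View pics/wrist3.png

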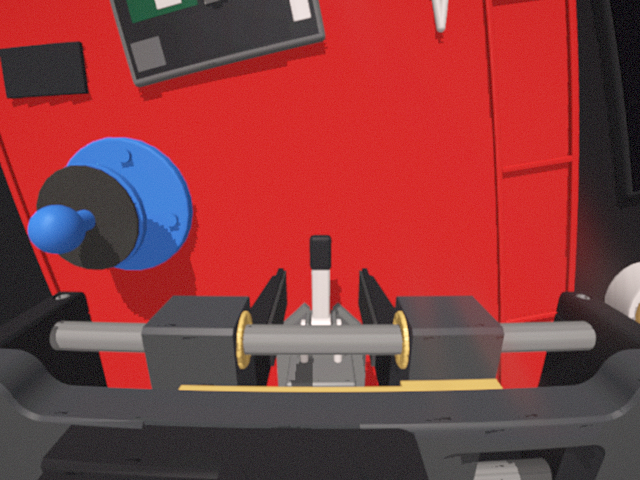

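Call:
{"name": "drive_tool", "arguments": {"motion": [{"tx":0.025,"ty":0,"tz":0,"turn":0,"jaw":0.4},{"tx":0.025,"ty":0,"tz":0,"turn":0,"jaw":0.4},{"tx":0.02,"ty":0,"tz":0,"turn":0,"jaw":0.4},{"tx":0.008,"ty":0,"tz":0,"turn":0,"jaw":0.4},{"tx":0,"ty":0,"tz":0,"turn":0,"jaw":0.25},{"tx":0,"ty":0,"tz":0,"turn":0,"jaw":0.2},{"tx":0,"ty":0,"tz":0,"turn":0,"jaw":0.1},{"tx":0,"ty":0,"tz":0,"turn":0,"jaw":0.1},{"tx":0,"ty":0,"tz":0,"turn":0,"jaw":0.1}], "newtons": 4}}

```text
clock: 4.6
ee_pos: [0.5838, -0.1617, 0.0253]
orientation: [0.455, 0.542, 0.454, -0.541]
wrist_force: [0.0, 0.3, 2.3]
width: 0.0157
```

Pinched at 15.7 mm. First I'll swing part of the arc and check.

Call:
{"name": "drive_tool", "arguments": {"motion": [{"tx":-0.0038,"ty":0,"tz":0.0002,"turn":0,"jaw":0.1},{"tx":-0.0037,"ty":0,"tz":0.0003,"turn":0,"jaw":0.1},{"tx":-0.0037,"ty":0,"tz":0.0006,"turn":0,"jaw":0.1},{"tx":-0.0037,"ty":0,"tz":0.0008,"turn":0,"jaw":0.1},{"tx":-0.0036,"ty":0,"tz":0.0011,"turn":0,"jaw":0.1},{"tx":-0.0035,"ty":0,"tz":0.0012,"turn":0,"jaw":0.1},{"tx":-0.0034,"ty":0,"tz":0.0015,"turn":0,"jaw":0.1},{"tx":-0.0034,"ty":0,"tz":0.0017,"turn":0,"jaw":0.1}], "newtons": 4}}

```text
clock: 5.4
ee_pos: [0.5821, -0.169, 0.0537]
orientation: [-0.455, -0.542, -0.455, 0.542]
wrist_force: [-0.0, -0.1, -1.8]
width: 0.0162
```

```bash
python3 - <<'E'
from h import *
s=monitor.state();print(s['clock'],s['ee_pos'],s['width'],s['wrist_force'],s['moment'])
a=imaging.capture('scene');b=imaging.capture('side')
r=lambda i,x,y:cv2.resize(i[y:y+75,x:x+100],(400,300),interpolation=cv2.INTER_CUBIC)
cv2.imwrite("pics/c4.png",np.hstack([r(a,215,215),r(b,265,145)])[:,:,::-1])
E
```

```text
5.4 [ 0.58210589 -0.16895203  0.05368882] 0.01618593534839382 [-0.0215563  -0.08146411 -1.77414573] [ 0.03605802 -0.04030506 -0.02283288]
```

View pics/c4.png

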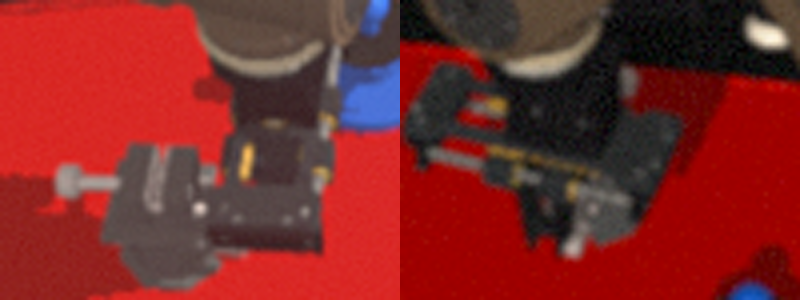

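The crop shows the vise still upright while the handle follows, and the tool feels 1.8 N. I'll continue the arc.

Call:
{"name": "drive_tool", "arguments": {"motion": [{"tx":-0.0032,"ty":0,"tz":0.0019,"turn":0,"jaw":0.1},{"tx":-0.0032,"ty":0,"tz":0.0021,"turn":0,"jaw":0.1},{"tx":-0.003,"ty":0,"tz":0.0023,"turn":0,"jaw":0.1},{"tx":-0.0028,"ty":0,"tz":0.0025,"turn":0,"jaw":0.1},{"tx":-0.0026,"ty":0,"tz":0.0026,"turn":0,"jaw":0.1},{"tx":-0.0025,"ty":0,"tz":0.0028,"turn":0,"jaw":0.1},{"tx":-0.0023,"ty":0,"tz":0.0029,"turn":0,"jaw":0.1},{"tx":-0.0021,"ty":0,"tz":0.0031,"turn":0,"jaw":0.1},{"tx":-0.0019,"ty":0,"tz":0.0033,"turn":0,"jaw":0.1},{"tx":-0.0018,"ty":0,"tz":0.0033,"turn":0,"jaw":0.1}], "newtons": 4}}

```text
clock: 6.5
ee_pos: [0.5774, -0.1956, 0.079]
orientation: [-0.455, -0.542, -0.455, 0.542]
wrist_force: [-0.9, 1.2, -2.1]
width: 0.0156
```

Call:
{"name": "drive_tool", "arguments": {"motion": [{"tx":-0.0015,"ty":0,"tz":0.0035,"turn":0,"jaw":0.1},{"tx":-0.0013,"ty":0,"tz":0.0035,"turn":0,"jaw":0.1},{"tx":0,"ty":0,"tz":0,"turn":0,"jaw":0.1}], "newtons": 4}}

```text
clock: 6.8
ee_pos: [0.5763, -0.2028, 0.0819]
orientation: [-0.455, -0.542, -0.454, 0.542]
wrist_force: [-3.0, 0.4, 2.1]
width: 0.0162
```

```bash
python3 - <<'E'
from h import *
s=monitor.state();print(s['clock'],s['ee_pos'],s['width'],s['wrist_force'],s['moment'])
w=np.load('w1.npz');M=Rt(w['q']);print(M.T@(s['ee_pos']-w['p']))
a=imaging.capture('scene');b=imaging.capture('side')
r=lambda i,x,y:cv2.resize(i[y:y+75,x:x+100],(400,300),interpolation=cv2.INTER_CUBIC)
cv2.imwrite("pics/c5.png",np.hstack([r(a,215,215),r(b,265,145)])[:,:,::-1])
E
```

```text
6.8 [ 0.57628064 -0.202787    0.08186272] 0.016165741117267138 [-3.03237592  0.39974898  2.05442026] [ 0.04596489  0.35136809 -0.06603902]
[ 0.18068005 -0.00207859  0.00027569]
```

View pics/c5.png

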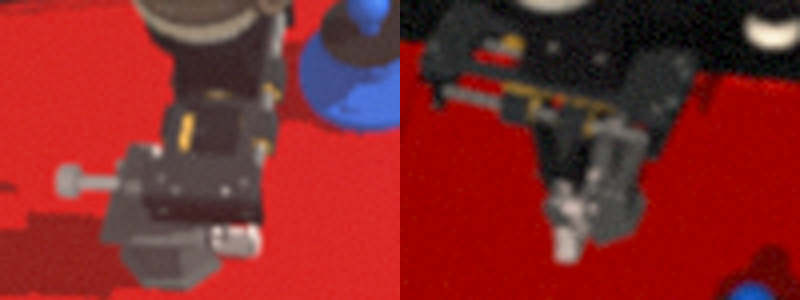

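Call:
{"name": "drive_tool", "arguments": {"motion": [{"tx":0,"ty":0,"tz":0,"turn":0,"jaw":0.3},{"tx":0,"ty":0,"tz":0,"turn":0,"jaw":0.5},{"tx":0,"ty":0,"tz":0,"turn":0,"jaw":0.6},{"tx":-0.04,"ty":0,"tz":0,"turn":0,"jaw":1},{"tx":-0.05,"ty":0,"tz":0,"turn":0,"jaw":1},{"tx":-0.05,"ty":0,"tz":0,"turn":0,"jaw":1},{"tx":-0.04,"ty":0,"tz":0,"turn":0,"jaw":1},{"tx":0,"ty":0,"tz":0,"turn":0,"jaw":1},{"tx":0,"ty":0,"tz":0,"turn":0,"jaw":1}]}}

```text
clock: 7.8
ee_pos: [0.5764, -0.2021, 0.262]
orientation: [0.455, 0.542, 0.454, -0.541]
wrist_force: [-0.6, 0.7, -0.4]
width: 0.0826
```

```bash
python3 - <<'E'
from h import *
s=monitor.state();print(s['clock'],s['ee_pos'],s['width'],s['wrist_force'])
np.savez('w2.npz',p=s['ee_pos'],q=s['orientation'])
i=imaging.capture('wrist')[:,:,::-1];cv2.imwrite("pics/wrist6.png",i)
cv2.imwrite("pics/c6.png",cv2.resize(i[160:310,230:430],(800,600),interpolation=cv2.INTER_CUBIC))
E
```

```text
7.8 [ 0.57638797 -0.20211259  0.26203781] 0.08258500821058246 [-0.56664845  0.71890854 -0.43683926]
```

View pics/c6.png

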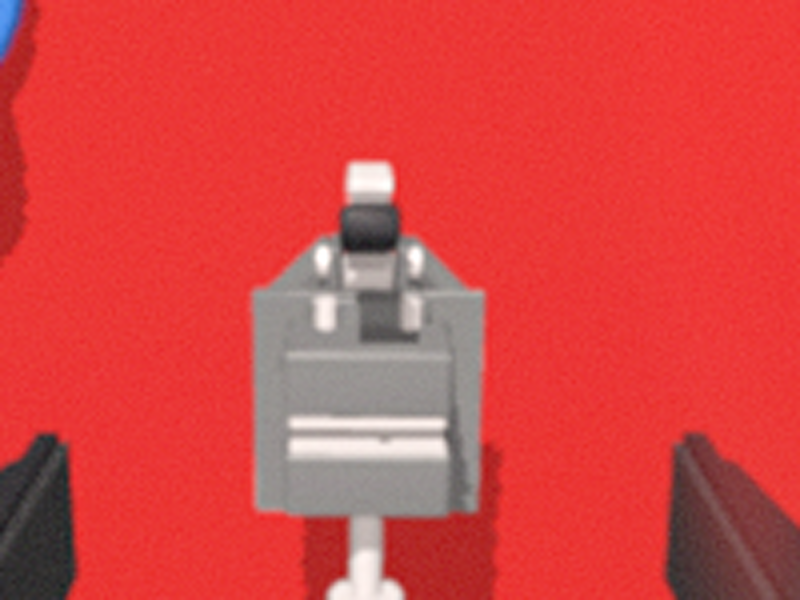

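```bash
python3 - <<'E'
from h import *
w=np.load('w2.npz');P=params('wrist',(w['p'],w['q']));M=Rt(w['q'])
f=lambda u,v:(230+u/4-.4,160+v/4-.4)
a=plane(P,f(368,353),.095);b=plane(P,f(368,516),.095);c=(a+b)/2;print(a,b,np.linalg.norm(a-b))
l=plane(P,f(287,435),.095);r=plane(P,f(449,435),.095);print(l,r,(l+r)/2)
print('jaw centre tool',M.T@(c-w['p']),M.T@((l+r)/2-w['p']))
ax=c.copy();ax[2]=.003;hx=-M[:,2];hz=np.array([0,0,1.])
for th in [.9,1,1.1,1.15,1.2,1.25]:
    h=ax+.036*hx+.04*hz; d=np.cos(th)*hx+np.sin(th)*hz; n=-np.sin(th)*hx+np.cos(th)*hz
    pts=[h+.074*d+.005*n,h+.074*d-.005*n,h+.048*d-.005*n,h+.048*d+.005*n]
    print(th,[tuple(((p-[230,160])*4).round(0)) for p in proj(P,pts)])
E
```

```text
[ 0.57121169 -0.2332463   0.095     ] [ 0.56299258 -0.27978835  0.095     ] 0.047262200796288796
[ 0.54553988 -0.25240319  0.095     ] [ 0.58877277 -0.26004561  0.095     ] [ 0.56715632 -0.2562244   0.095     ]
jaw centre tool [1.67064834e-01 9.80939566e-06 5.51096380e-02] [1.67064693e-01 1.25141910e-05 5.48117548e-02]
0.9 [(np.float64(366.0), np.float64(154.0)), (np.float64(366.0), np.float64(119.0)), (np.float64(366.0), np.float64(168.0)), (np.float64(366.0), np.float64(201.0))]
1 [(np.float64(366.0), np.float64(182.0)), (np.float64(366.0), np.float64(144.0)), (np.float64(366.0), np.float64(184.0)), (np.float64(366.0), np.float64(219.0))]
1.1 [(np.float64(366.0), np.float64(211.0)), (np.float64(366.0), np.float64(172.0)), (np.float64(366.0), np.float64(200.0)), (np.float64(366.0), np.float64(237.0))]
1.15 [(np.float64(366.0), np.float64(226.0)), (np.float64(366.0), np.float64(186.0)), (np.float64(366.0), np.float64(209.0)), (np.float64(366.0), np.float64(246.0))]
1.2 [(np.float64(366.0), np.float64(241.0)), (np.float64(366.0), np.float64(200.0)), (np.float64(366.0), np.float64(217.0)), (np.float64(366.0), np.float64(255.0))]
1.25 [(np.float64(366.0), np.float64(256.0)), (np.float64(366.0), np.float64(215.0)), (np.float64(366.0), np.float64(226.0)), (np.float64(366.0), np.float64(264.0))]
```

```bash
python3 - <<'E'
from h import *
w=np.load('w2.npz');P=params('wrist',(w['p'],w['q']));M=Rt(w['q'])
c=np.array([.5671,-.2564,.003]);hx=-M[:,2];hy=np.cross([0,0,1.],hx)
for nm,p in [('hinge',c+.036*hx+[0,0,.04]),('bolt',c+.036*hx+.013*hy+[0,0,.04]),('plate edge',c+.034*hx+[0,0,.055]),('rimcorner',c+.036*hx)]:
    print(nm,((proj(P,p)[0]-[230,160])*4).round(0))
# same in w1 image: tip & hinge
w=np.load('w1.npz');P=params('wrist',(w['p'],w['q']))
for nm,p in [('hinge',c+.036*hx+[0,0,.04]),('tip top',c+.110*hx+[0,0,.045]),('inner',c+.084*hx+[0,0,.045])]:
    print(nm,((proj(P,p)[0]-[265,155])*3.4).round(0))
E
```

```text
hinge [366. 259.]
bolt [323. 259.]
plate edge [366. 278.]
rimcorner [366. 230.]
hinge [188. 236.]
tip top [186.  24.]
inner [187. 102.]
```

```bash
python3 - <<'E'
import cv2
a=cv2.imread("pics/wrist6.png")[195:235,305:340]
a=cv2.resize(a,None,fx=14,fy=14,interpolation=cv2.INTER_NEAREST)
a=cv2.convertScaleAbs(a,alpha=1.6)
cv2.imwrite("pics/c7.png",a)
b=cv2.imread("pics/wrist6.png")
print(b[198:232,322].tolist())
E
```

```text
[[56, 57, 237], [63, 65, 237], [140, 144, 238], [209, 214, 244], [231, 236, 247], [233, 237, 248], [236, 240, 252], [244, 248, 255], [240, 244, 255], [221, 225, 236], [183, 185, 198], [170, 172, 183], [147, 146, 157], [90, 93, 101], [91, 90, 97], [104, 101, 109], [104, 102, 108], [97, 98, 102], [86, 85, 89], [74, 72, 76], [59, 54, 58], [50, 48, 53], [34, 38, 32], [32, 26, 32], [53, 52, 52], [94, 100, 104], [143, 148, 158], [144, 148, 159], [143, 143, 157], [163, 165, 179], [174, 177, 187], [175, 179, 189], [171, 174, 185], [158, 160, 172]]
```

View pics/c7.png

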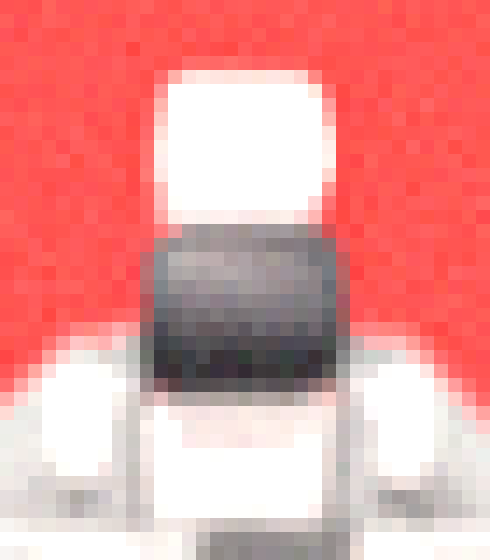

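The camera puts the handle at about 1.20 rad, a touch short of 1.25. I'll pinch it again lightly and nudge it the rest of the way.

Call:
{"name": "drive_tool", "arguments": {"motion": [{"tx":0.04,"ty":0.0005,"tz":-0.0028,"turn":0,"jaw":0.4},{"tx":0.05,"ty":0,"tz":0,"turn":0,"jaw":0.4},{"tx":0.05,"ty":0,"tz":0,"turn":0,"jaw":0.4},{"tx":0.032,"ty":0,"tz":0,"turn":0,"jaw":0.4},{"tx":0.01,"ty":0,"tz":0,"turn":0,"jaw":0.35},{"tx":0,"ty":0,"tz":0,"turn":0,"jaw":0.25},{"tx":0,"ty":0,"tz":0,"turn":0,"jaw":0.2},{"tx":0,"ty":0,"tz":0,"turn":0,"jaw":0.1},{"tx":0,"ty":0,"tz":0,"turn":0,"jaw":0.1},{"tx":0,"ty":0,"tz":0,"turn":0,"jaw":0.1},{"tx":-0.0004,"ty":0,"tz":0.001,"turn":0,"jaw":0.1},{"tx":-0.0004,"ty":0,"tz":0.001,"turn":0,"jaw":0.1},{"tx":-0.0004,"ty":0,"tz":0.001,"turn":0,"jaw":0.1},{"tx":-0.0004,"ty":0,"tz":0.001,"turn":0,"jaw":0.1},{"tx":-0.0002,"ty":0,"tz":0.001,"turn":0,"jaw":0.1}], "newtons": 3}}

```text
clock: 9.35
ee_pos: [0.5764, -0.2044, 0.0814]
orientation: [0.455, 0.542, 0.455, -0.542]
wrist_force: [0.0, 4.2, 1.3]
width: 0.0161
```

```bash
python3 - <<'E'
from h import *
s=monitor.state();print(s['clock'],s['ee_pos'],s['width'],s['wrist_force'])
w=np.load('w2.npz');print(Rt(w['q']).T@(s['ee_pos']-w['p']))
E
```

```text
9.35 [ 0.57644859 -0.20441258  0.08142121] 0.016069291366995444 [0.00431774 4.19945033 1.25493257]
[0.18061816 0.00018279 0.00216701]
```

The handle resists with 4.2 N, so it is at the stop. I'll release, rise and centre over the vise jaws.

Call:
{"name": "drive_tool", "arguments": {"motion": [{"tx":0,"ty":0,"tz":-0.002,"turn":0,"jaw":0.3},{"tx":0,"ty":0,"tz":0,"turn":0,"jaw":0.5},{"tx":-0.02,"ty":0,"tz":0,"turn":0,"jaw":0.7},{"tx":-0.05,"ty":0,"tz":0,"turn":0,"jaw":1},{"tx":-0.05,"ty":0,"tz":0,"turn":0,"jaw":1},{"tx":-0.05,"ty":0,"tz":0,"turn":0,"jaw":1},{"tx":-0.01,"ty":0,"tz":0,"turn":0,"jaw":1},{"tx":0,"ty":0,"tz":0,"turn":0,"jaw":1},{"tx":0,"ty":0,"tz":0,"turn":0,"jaw":1}]}}

```text
clock: 10.25
ee_pos: [0.5763, -0.2023, 0.2599]
orientation: [-0.454, -0.541, -0.455, 0.542]
wrist_force: [-0.1, 0.3, -0.5]
width: 0.0826
```

```bash
python3 - <<'E'
from h import *
s=monitor.state();print(s['clock'],s['ee_pos'],s['width'],s['wrist_force'])
np.savez('w3.npz',p=s['ee_pos'],q=s['orientation'])
i=imaging.capture('wrist')[:,:,::-1];cv2.imwrite("pics/wrist8.png",i)
cv2.imwrite("pics/c8.png",cv2.resize(i[160:310,230:430],(800,600),interpolation=cv2.INTER_CUBIC))
w=np.load('w3.npz');P=params('wrist',(w['p'],w['q']));M=Rt(w['q'])
c=np.array([.5671,-.2564,.003]);hx=-M[:,2];hz=np.array([0,0,1.])
for th in [1.15,1.2,1.25]:
    h=c+.036*hx+.04*hz; d=np.cos(th)*hx+np.sin(th)*hz; n=-np.sin(th)*hx+np.cos(th)*hz
    print(th,[tuple(((p-[230,160])*4).round(0)) for p in proj(P,[h+.074*d-.005*n,h+.074*d+.005*n,h+.048*d+.005*n])])
E
```

```text
10.25 [ 0.57626067 -0.20234001  0.2599461 ] 0.08262098567301368 [-0.05232018  0.27718854 -0.54977994]
1.15 [(np.float64(369.0), np.float64(187.0)), (np.float64(369.0), np.float64(227.0)), (np.float64(369.0), np.float64(247.0))]
1.2 [(np.float64(369.0), np.float64(201.0)), (np.float64(369.0), np.float64(242.0)), (np.float64(369.0), np.float64(256.0))]
1.25 [(np.float64(369.0), np.float64(216.0)), (np.float64(369.0), np.float64(257.0)), (np.float64(369.0), np.float64(265.0))]
```

View pics/c8.png

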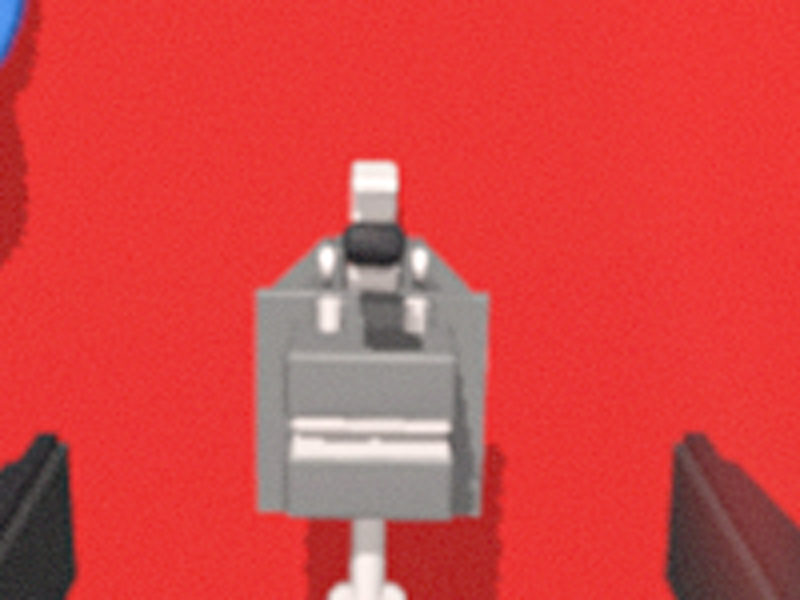

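```bash
python3 - <<'E'
from h import *
w=np.load('w3.npz');P=params('wrist',(w['p'],w['q']));M=Rt(w['q'])
f=lambda u,v:(230+u/4-.4,160+v/4-.4)
for uv in [(371,354.5),(371,517.5),(289,436),(453.5,436)]:
    print(M.T@(plane(P,f(*uv),.095)-w['p']))
E
```

```text
[0.16493569 0.00082817 0.03121751]
[0.16492194 0.00081327 0.07819966]
[ 0.16497    -0.02126854  0.05427292]
[0.16488765 0.02304087 0.05426617]
```

Call:
{"name": "drive_tool", "arguments": {"motion": [{"tx":0,"ty":0.0002,"tz":0.0137,"turn":0,"jaw":1},{"tx":0,"ty":0.0002,"tz":0.0137,"turn":0,"jaw":1},{"tx":0,"ty":0.0002,"tz":0.0137,"turn":0,"jaw":1},{"tx":0,"ty":0.0002,"tz":0.0136,"turn":0,"jaw":1},{"tx":0.04,"ty":0,"tz":0,"turn":0,"jaw":1},{"tx":0.04,"ty":0,"tz":0,"turn":0,"jaw":1},{"tx":0.04,"ty":0,"tz":0,"turn":0,"jaw":1},{"tx":0.04,"ty":0,"tz":0,"turn":0,"jaw":1},{"tx":0.03,"ty":0,"tz":0,"turn":0,"jaw":1},{"tx":0.0075,"ty":0,"tz":0,"turn":0,"jaw":1},{"tx":0,"ty":0,"tz":0,"turn":0,"jaw":0.7},{"tx":0,"ty":0,"tz":0,"turn":0,"jaw":0.6},{"tx":0,"ty":0,"tz":0,"turn":0,"jaw":0.52},{"tx":0,"ty":0,"tz":0,"turn":0,"jaw":0.48},{"tx":0,"ty":0,"tz":0,"turn":0,"jaw":0.3},{"tx":0,"ty":0,"tz":0,"turn":0,"jaw":0.3}], "newtons": 10}}

```text
clock: 11.9
ee_pos: [0.5682, -0.2565, 0.0644]
orientation: [0.455, 0.542, 0.454, -0.541]
wrist_force: [0.1, -0.9, -0.3]
width: 0.0522
```

Call:
{"name": "drive_tool", "arguments": {"motion": [{"tx":0,"ty":0,"tz":0,"turn":0,"jaw":0.3},{"tx":0,"ty":0,"tz":0,"turn":0,"jaw":0.3},{"tx":0,"ty":0,"tz":0,"turn":0,"jaw":0.3}], "newtons": 45}}

```text
clock: 12.2
ee_pos: [0.5677, -0.2565, 0.0641]
orientation: [-0.454, -0.541, -0.455, 0.542]
wrist_force: [-5.0, 0.5, 5.6]
width: 0.0455
```

```bash
python3 - <<'E'
from h import *
s=monitor.state();print(s['clock'],s['ee_pos'],s['width'],s['wrist_force'],Rt(s['orientation']).round(4))
cv2.imwrite("pics/wrist9.png",imaging.capture('wrist')[:,:,::-1])
E
```

```text
12.2 [ 0.56765087 -0.25646068  0.06414537] 0.04554385506786511 [-4.9883322   0.49390942  5.57980604] [[-9.000e-04  9.849e-01 -1.730e-01]
 [ 1.000e-04 -1.730e-01 -9.849e-01]
 [-1.000e+00 -9.000e-04  0.000e+00]]
```

View pics/wrist9.png

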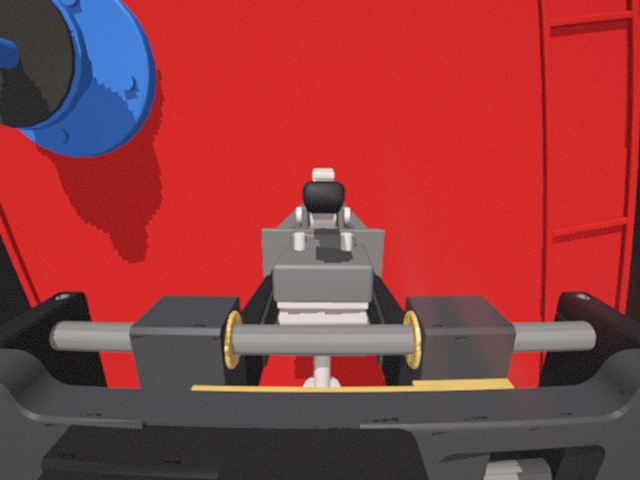

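Call:
{"name": "drive_tool", "arguments": {"motion": [{"tx":-0.003,"ty":0,"tz":0,"turn":0,"jaw":0.3},{"tx":-0.007,"ty":0,"tz":0,"turn":0,"jaw":0.3},{"tx":-0.015,"ty":0,"tz":0,"turn":0,"jaw":0.3},{"tx":-0.025,"ty":0,"tz":0,"turn":0,"jaw":0.3},{"tx":-0.025,"ty":0,"tz":0,"turn":0,"jaw":0.3},{"tx":-0.025,"ty":0,"tz":0,"turn":0,"jaw":0.3},{"tx":-0.025,"ty":0,"tz":0,"turn":0,"jaw":0.3},{"tx":-0.02,"ty":0,"tz":0,"turn":0,"jaw":0.3},{"tx":-0.01,"ty":0,"tz":0,"turn":0,"jaw":0.3},{"tx":-0.005,"ty":0,"tz":0,"turn":0,"jaw":0.3},{"tx":0,"ty":0,"tz":0,"turn":0,"jaw":0.3}], "newtons": 45}}

```text
clock: 13.35
ee_pos: [0.568, -0.2564, 0.2241]
orientation: [-0.455, -0.542, -0.455, 0.542]
wrist_force: [0.0, -0.3, -9.1]
width: 0.0455
```

Call:
{"name": "drive_tool", "arguments": {"motion": [{"tx":0,"ty":-0.002,"tz":-0.008,"turn":0,"jaw":0.3},{"tx":0,"ty":-0.004,"tz":-0.016,"turn":0,"jaw":0.3},{"tx":0,"ty":-0.006,"tz":-0.024,"turn":0,"jaw":0.3},{"tx":0,"ty":-0.007,"tz":-0.028,"turn":0,"jaw":0.3},{"tx":0,"ty":-0.007,"tz":-0.028,"turn":0,"jaw":0.3},{"tx":0,"ty":-0.007,"tz":-0.028,"turn":0,"jaw":0.3},{"tx":0,"ty":-0.007,"tz":-0.028,"turn":0,"jaw":0.3},{"tx":0,"ty":-0.007,"tz":-0.028,"turn":0,"jaw":0.3},{"tx":0,"ty":-0.007,"tz":-0.028,"turn":0,"jaw":0.3},{"tx":0,"ty":-0.007,"tz":-0.028,"turn":0,"jaw":0.3},{"tx":0,"ty":-0.007,"tz":-0.028,"turn":0,"jaw":0.3},{"tx":0,"ty":-0.007,"tz":-0.027,"turn":0,"jaw":0.3},{"tx":0,"ty":-0.005,"tz":-0.02,"turn":0,"jaw":0.3},{"tx":0,"ty":-0.003,"tz":-0.012,"turn":0,"jaw":0.3},{"tx":0,"ty":-0.0015,"tz":-0.006,"turn":0,"jaw":0.3},{"tx":0,"ty":0,"tz":0,"turn":0,"jaw":0.3},{"tx":0,"ty":0,"tz":0,"turn":0,"jaw":0.3},{"tx":0,"ty":0,"tz":0,"turn":0,"jaw":0.3}]}}

```text
clock: 15.15
ee_pos: [0.5433, 0.0893, 0.2238]
orientation: [-0.454, -0.542, -0.454, 0.542]
wrist_force: [-0.3, -0.9, -8.1]
width: 0.0458
```

```bash
python3 - <<'E'
from h import *
s=monitor.state();print(s['clock'],s['ee_pos'],s['width'],s['wrist_force'],s['moment'],Rt(s['orientation']).round(4))
np.savez('w4.npz',p=s['ee_pos'],q=s['orientation'])
cv2.imwrite("pics/wrist10.png",imaging.capture('wrist')[:,:,::-1])
E
```

```text
15.15 [0.54329048 0.08927143 0.22384217] 0.04584608313204749 [-0.34555078 -0.88124067 -8.13283515] [-0.07750722 -0.06225366 -0.00114628] [[-1.000e-04  9.847e-01 -1.741e-01]
 [-3.000e-04 -1.741e-01 -9.847e-01]
 [-1.000e+00 -0.000e+00  3.000e-04]]
```

View pics/wrist10.png

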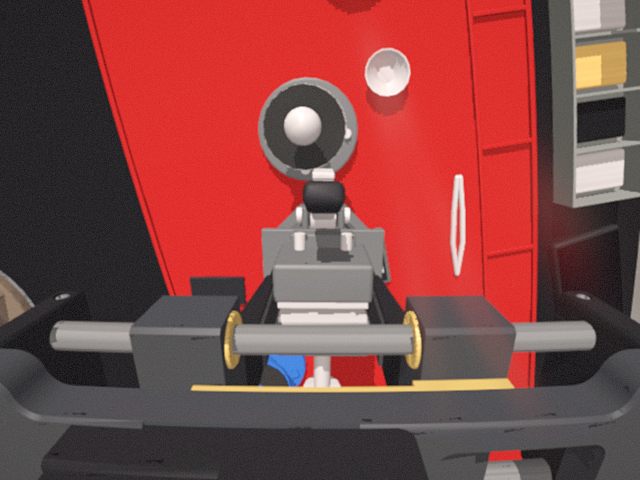

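The held vise is level. The post's ball is at (303,126), with the dark collar ring and grey foot around it. Next I'll refine the positions of ball, collar and held jaws.

```bash
python3 - <<'E'
import cv2
i=cv2.imread("pics/wrist10.png")
cv2.imwrite("pics/c10.png",cv2.resize(i[70:190,240:380],None,fx=5,fy=5,interpolation=cv2.INTER_CUBIC))
cv2.imwrite("pics/c11.png",cv2.resize(i[160:330,240:400],None,fx=3.5,fy=3.5,interpolation=cv2.INTER_CUBIC))
E
```

```text
(no output)
```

View pics/c10.png

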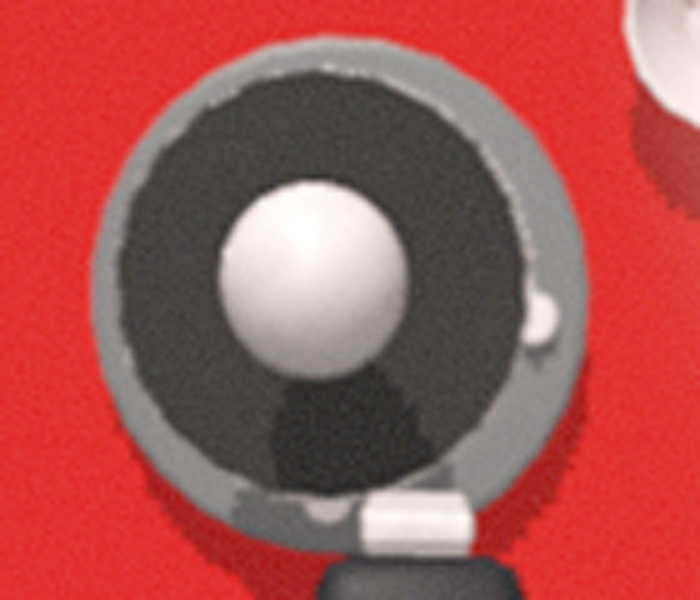

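View pics/c11.png

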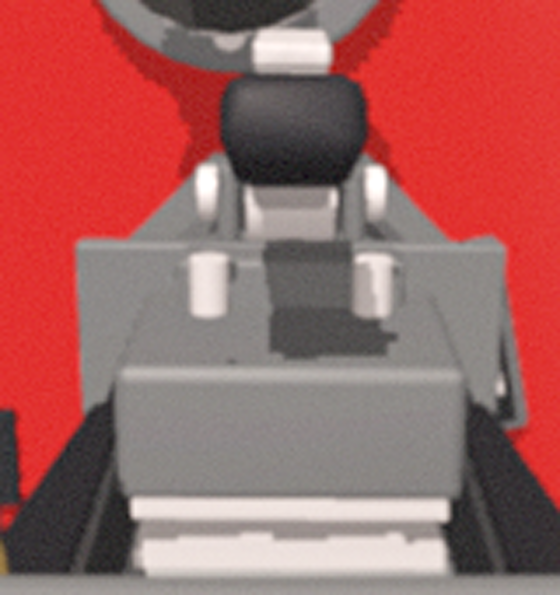

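```bash
cat > m4.py <<'E'
from h import *
from scipy.optimize import least_squares
w=np.load('w4.npz');P=params('wrist',(w['p'],w['q']));M=Rt(w['q'])
g=lambda v,o:(v/5+o-.4)
ball=[g(219,240),g(407,240),g(180,70),g(381,70)]
col=[g(119,240),g(525,240),g(71,70),g(495,70)]
foot=[g(91,240),g(588,240),g(36,70),g(553,70)]
rng=np.random.default_rng(0);sp=rng.normal(size=(6000,3));sp/=np.linalg.norm(sp,axis=1)[:,None]
t=np.linspace(0,2*np.pi,720);ci=np.c_[np.cos(t),np.sin(t),0*t]
ext=lambda X:(lambda q:np.array([q[:,0].min(),q[:,0].max(),q[:,1].min(),q[:,1].max()]))(proj(P,X))
def res(p):
    x,y,zb,zr,zf=p
    return np.r_[ext(np.array([x,y,zb])+.015*sp)-ball,ext(np.array([x,y,zr])+.038*ci)-col,ext(np.array([x,y,zf])+.055*ci)-foot]
r=least_squares(res,[.543,.1825,.11,.084,.02],diff_step=1e-4,x_scale=.01)
print(r.x.round(4),r.fun.round(2))
# individually
for nm,f,x0 in [('ball',lambda p:ext(p+.015*sp)-ball,[.543,.18,.11]),('col',lambda p:ext(p+.038*ci)-col,[.543,.18,.084]),('foot',lambda p:ext(p+.055*ci)-foot,[.543,.18,.02])]:
    q=least_squares(f,x0,diff_step=1e-4,x_scale=.01);print(nm,q.x.round(4),q.fun.round(2))
c=np.array([r.x[0],r.x[1],0]);print('post axis in tool',M.T@(c-w['p']))
k=lambda u,v:(240+u/3.5-.4,160+v/3.5-.4)
zr=w['p'][2]-.0611
for nm,u,v,z in [('jawedge',289,369,.092),('jl',116,385,.092),('jr',463,385,.092),('plate',290,241,.055),('bolts',290,192,.040)]:
    print(nm,(M.T@(plane(P,k(u,v),zr+z)-w['p'])).round(4))
E
python3 m4.py
```

```text
[0.5435 0.1807 0.1138 0.0716 0.0108] [-0.28 -0.53  0.25 -1.15  0.23  0.9   0.38  0.59 -0.19 -0.05  0.12 -0.07]
ball [0.5441 0.1799 0.1199] [-0.29  0.29  0.27 -0.28]
col [0.543  0.1813 0.0698] [-0.12  0.12  0.11 -0.12]
foot [0.5437 0.1807 0.0109] [-0.08  0.08  0.08 -0.08]
post axis in tool [ 0.22381816 -0.01566718 -0.09009198]
jawedge [-0.0309  0.0006 -0.0238]
jl [-0.0309 -0.0216 -0.0216]
jr [-0.0309  0.023  -0.0216]
plate [ 0.0061  0.0008 -0.0312]
bolts [ 0.0211  0.0008 -0.0358]
```

```bash
cat >> m4.py <<'E'
print('---')
S=params('scene');D=params('side')
f=lambda u,v,x,y:np.array((x+u/4.545-.4,y+v/4.545-.4))
bs=f(219,115,367,207);bd=f(190,83,248,280)
for wt in [0,1]:
  def res2(p):
    x,y,zr,zf=p;zb=zr+.027
    return np.r_[ext(np.array([x,y,zb])+.015*sp)-ball,ext(np.array([x,y,zr])+.038*ci)-col,ext(np.array([x,y,zf])+.055*ci)-foot,wt*(proj(S,[x,y,zb])[0]-bs),wt*(proj(D,[x,y,zb])[0]-bd)]
  r=least_squares(res2,[.543,.1825,.084,.02],diff_step=1e-4,x_scale=.01)
  print(r.x.round(4),r.fun.round(2),M.T@(np.r_[r.x[:2],0]-w['p']))
E
python3 m4.py | sed -n '/---/,$p'
```

```text
---
[0.5433 0.1809 0.0748 0.0103] [ 1.03 -0.76  1.53 -1.48 -0.65  0.88 -0.47  0.63 -0.34 -0.31  0.01 -0.29
 -0.    0.   -0.    0.  ] [ 0.22381811 -0.01591402 -0.09029664]
[0.5434 0.1807 0.0792 0.0106] [ 0.64 -0.61  1.2  -1.25 -1.31  1.36 -1.11  1.17 -0.26 -0.15  0.11 -0.11
 -1.36  0.71 -0.5   0.9 ] [ 0.22381816 -0.01577054 -0.0901286 ]
```

Call:
{"name": "drive_tool", "arguments": {"motion": [{"tx":0,"ty":-0.001,"tz":-0.005,"turn":0,"jaw":0.3},{"tx":0,"ty":-0.002,"tz":-0.01,"turn":0,"jaw":0.3},{"tx":0,"ty":-0.003,"tz":-0.016,"turn":0,"jaw":0.3},{"tx":0,"ty":-0.003,"tz":-0.016,"turn":0,"jaw":0.3},{"tx":0,"ty":-0.003,"tz":-0.016,"turn":0,"jaw":0.3},{"tx":0,"ty":-0.002,"tz":-0.014,"turn":0,"jaw":0.3},{"tx":0,"ty":-0.0015,"tz":-0.009,"turn":0,"jaw":0.3},{"tx":0,"ty":-0.001,"tz":-0.0042,"turn":0,"jaw":0.3},{"tx":0.01,"ty":0,"tz":0,"turn":0,"jaw":0.3},{"tx":0.01,"ty":0,"tz":0,"turn":0,"jaw":0.3},{"tx":0,"ty":0,"tz":0,"turn":0,"jaw":0.3},{"tx":0,"ty":0,"tz":0,"turn":0,"jaw":0.3}]}}

```text
clock: 16.4
ee_pos: [0.5425, 0.1813, 0.2034]
orientation: [-0.454, -0.541, -0.455, 0.542]
wrist_force: [0.8, -0.3, -8.4]
width: 0.0457
```

```bash
python3 - <<'E'
from h import *
s=monitor.state();print(s['clock'],s['ee_pos'],s['width'],s['wrist_force'],s['moment'])
w=np.load('w4.npz');print(Rt(w['q']).T@(s['ee_pos']-w['p']))
a=imaging.capture('scene');b=imaging.capture('side')
cv2.imwrite("pics/s11.png",a[:,:,::-1]);cv2.imwrite("pics/d11.png",b[:,:,::-1])
r=lambda i,x,y:cv2.resize(i[y:y+120,x:x+80],(400,600),interpolation=cv2.INTER_CUBIC)
cv2.imwrite("pics/c12.png",np.hstack([r(a,370,160),r(b,250,230)])[:,:,::-1])
E
```

```text
16.4 [0.54253896 0.18125473 0.20340414] 0.04565945883597336 [ 0.82660012 -0.28892804 -8.41023194] [-0.06012715 -0.14127405  0.02686061]
[ 0.02041394 -0.01675216 -0.09045353]
```

View pics/c12.png

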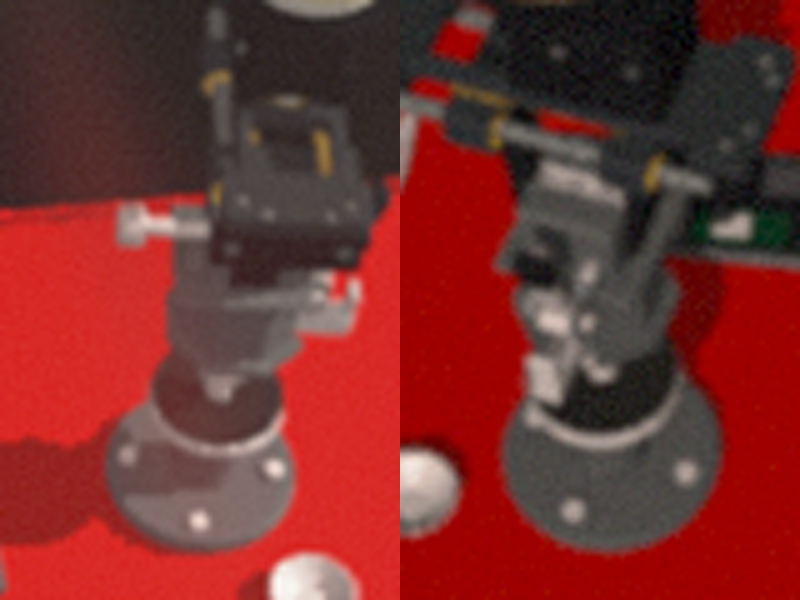

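Call:
{"name": "drive_tool", "arguments": {"motion": [{"tx":0.004,"ty":0.0002,"tz":0.0002,"turn":0,"jaw":0.3},{"tx":0.004,"ty":0,"tz":0,"turn":0,"jaw":0.3},{"tx":0.003,"ty":0,"tz":0,"turn":0,"jaw":0.3},{"tx":0.002,"ty":0,"tz":0,"turn":0,"jaw":0.3},{"tx":0.001,"ty":0,"tz":0,"turn":0,"jaw":0.3},{"tx":0.001,"ty":0,"tz":0,"turn":0,"jaw":0.3},{"tx":0.001,"ty":0,"tz":0,"turn":0,"jaw":0.3},{"tx":0.001,"ty":0,"tz":0,"turn":0,"jaw":0.3}]}}

```text
clock: 17.3
ee_pos: [0.5428, 0.1815, 0.1869]
orientation: [0.455, 0.542, 0.455, -0.542]
wrist_force: [-0.4, 0.1, -8.3]
width: 0.0455
```

Call:
{"name": "drive_tool", "arguments": {"motion": [{"tx":0.001,"ty":0,"tz":0,"turn":0,"jaw":0.3},{"tx":0.001,"ty":0,"tz":0,"turn":0,"jaw":0.3},{"tx":0.001,"ty":0,"tz":0,"turn":0,"jaw":0.3}]}}

```text
clock: 17.6
ee_pos: [0.5428, 0.1815, 0.1838]
orientation: [-0.455, -0.542, -0.455, 0.542]
wrist_force: [-1.0, -0.6, -8.1]
width: 0.0461
```

Call:
{"name": "drive_tool", "arguments": {"motion": [{"tx":0.001,"ty":0,"tz":0,"turn":0,"jaw":0.3},{"tx":0.001,"ty":0,"tz":0,"turn":0,"jaw":0.3}]}}

```text
clock: 17.8
ee_pos: [0.5427, 0.1815, 0.1818]
orientation: [-0.455, -0.542, -0.455, 0.542]
wrist_force: [0.6, -0.5, -7.6]
width: 0.0454
```

Call:
{"name": "drive_tool", "arguments": {"motion": [{"tx":0.001,"ty":0,"tz":0,"turn":0,"jaw":0.3},{"tx":0.001,"ty":0,"tz":0,"turn":0,"jaw":0.3}]}}

```text
clock: 18.0
ee_pos: [0.5428, 0.1815, 0.1798]
orientation: [-0.455, -0.542, -0.455, 0.542]
wrist_force: [-0.3, 1.2, -9.3]
width: 0.0459
```

Call:
{"name": "drive_tool", "arguments": {"motion": [{"tx":0.001,"ty":0,"tz":0,"turn":0,"jaw":0.3},{"tx":0.001,"ty":0,"tz":0,"turn":0,"jaw":0.3}]}}

```text
clock: 18.2
ee_pos: [0.5427, 0.1815, 0.1778]
orientation: [-0.455, -0.542, -0.455, 0.542]
wrist_force: [-0.1, 0.1, -7.9]
width: 0.0455
```

Call:
{"name": "drive_tool", "arguments": {"motion": [{"tx":0.001,"ty":0,"tz":0,"turn":0,"jaw":0.3},{"tx":0.001,"ty":0,"tz":0,"turn":0,"jaw":0.3}]}}

```text
clock: 18.4
ee_pos: [0.5427, 0.1815, 0.1758]
orientation: [-0.455, -0.542, -0.455, 0.542]
wrist_force: [-0.6, -0.5, -8.3]
width: 0.0458
```

```bash
python3 - <<'E'
from h import *
s=monitor.state();print(s['clock'],s['ee_pos'],s['width'],s['wrist_force'],s['moment'])
a=imaging.capture('scene');b=imaging.capture('side')
r=lambda i,x,y:cv2.resize(i[y:y+120,x:x+80],(400,600),interpolation=cv2.INTER_CUBIC)
cv2.imwrite("pics/c13.png",np.hstack([r(a,370,160),r(b,250,230)])[:,:,::-1])
E
```

```text
18.4 [0.54273952 0.18151053 0.17582164] 0.0458435538749899 [-0.63734404 -0.50495072 -8.34023696] [-0.07072013 -0.03965824  0.01390162]
```

View pics/c13.png

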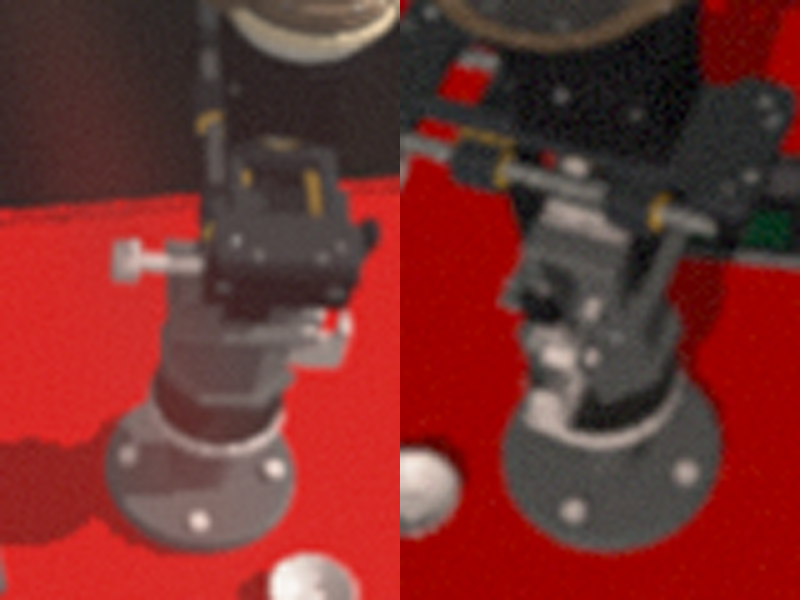

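Call:
{"name": "drive_tool", "arguments": {"motion": [{"tx":0.001,"ty":0,"tz":0,"turn":0,"jaw":0.3},{"tx":0.001,"ty":0,"tz":0,"turn":0,"jaw":0.3}]}}

```text
clock: 18.7
ee_pos: [0.5428, 0.1815, 0.1739]
orientation: [0.455, 0.542, 0.455, -0.542]
wrist_force: [-0.5, 0.4, -7.8]
width: 0.0454
```

Call:
{"name": "drive_tool", "arguments": {"motion": [{"tx":0.001,"ty":0,"tz":0,"turn":0,"jaw":0.3},{"tx":0.001,"ty":0,"tz":0,"turn":0,"jaw":0.3}]}}

```text
clock: 18.9
ee_pos: [0.5427, 0.1815, 0.1718]
orientation: [-0.455, -0.542, -0.455, 0.542]
wrist_force: [0.0, -0.5, -9.1]
width: 0.0457
```

Call:
{"name": "drive_tool", "arguments": {"motion": [{"tx":0.001,"ty":0,"tz":0,"turn":0,"jaw":0.3},{"tx":0.001,"ty":0,"tz":0,"turn":0,"jaw":0.3}]}}

```text
clock: 19.1
ee_pos: [0.5427, 0.1815, 0.1698]
orientation: [-0.455, -0.542, -0.455, 0.542]
wrist_force: [1.0, 0.9, -8.4]
width: 0.0457
```

Call:
{"name": "drive_tool", "arguments": {"motion": [{"tx":0.001,"ty":0,"tz":0,"turn":0,"jaw":0.3},{"tx":0.001,"ty":0,"tz":0,"turn":0,"jaw":0.3}]}}

```text
clock: 19.3
ee_pos: [0.5427, 0.1815, 0.1678]
orientation: [-0.455, -0.542, -0.455, 0.542]
wrist_force: [-0.4, 0.3, -7.6]
width: 0.0457
```

Call:
{"name": "drive_tool", "arguments": {"motion": [{"tx":0.001,"ty":0,"tz":0,"turn":0,"jaw":0.3},{"tx":0.001,"ty":0,"tz":0,"turn":0,"jaw":0.3}]}}

```text
clock: 19.5
ee_pos: [0.5427, 0.1815, 0.1658]
orientation: [-0.455, -0.542, -0.455, 0.542]
wrist_force: [-1.0, 0.5, -9.4]
width: 0.0456
```

Call:
{"name": "drive_tool", "arguments": {"motion": [{"tx":0.001,"ty":0,"tz":0,"turn":0,"jaw":0.3},{"tx":0.001,"ty":0,"tz":0,"turn":0,"jaw":0.3}]}}

```text
clock: 19.7
ee_pos: [0.5428, 0.1815, 0.1638]
orientation: [-0.455, -0.542, -0.455, 0.542]
wrist_force: [-0.4, -0.2, -8.7]
width: 0.0455
```

Call:
{"name": "drive_tool", "arguments": {"motion": [{"tx":0.001,"ty":0,"tz":0,"turn":0,"jaw":0.3},{"tx":0.001,"ty":0,"tz":0,"turn":0,"jaw":0.3}]}}

```text
clock: 19.9
ee_pos: [0.5427, 0.1815, 0.1618]
orientation: [-0.455, -0.542, -0.455, 0.542]
wrist_force: [0.5, -0.0, -9.0]
width: 0.0456
```

Call:
{"name": "drive_tool", "arguments": {"motion": [{"tx":0.001,"ty":0,"tz":0,"turn":0,"jaw":0.3},{"tx":0.001,"ty":0,"tz":0,"turn":0,"jaw":0.3}]}}

```text
clock: 20.1
ee_pos: [0.5427, 0.1815, 0.1598]
orientation: [-0.455, -0.542, -0.455, 0.542]
wrist_force: [-0.5, 0.4, -8.5]
width: 0.0458
```

Call:
{"name": "drive_tool", "arguments": {"motion": [{"tx":0.001,"ty":0,"tz":0,"turn":0,"jaw":0.3},{"tx":0.001,"ty":0,"tz":0,"turn":0,"jaw":0.3}]}}

```text
clock: 20.3
ee_pos: [0.5428, 0.1815, 0.1578]
orientation: [-0.455, -0.542, -0.455, 0.542]
wrist_force: [1.0, -0.1, -8.3]
width: 0.0454
```

Call:
{"name": "drive_tool", "arguments": {"motion": [{"tx":0.001,"ty":0,"tz":0,"turn":0,"jaw":0.3},{"tx":0.001,"ty":0,"tz":0,"turn":0,"jaw":0.3},{"tx":0.001,"ty":0,"tz":0,"turn":0,"jaw":0.3}]}}

```text
clock: 20.6
ee_pos: [0.5428, 0.1815, 0.1548]
orientation: [-0.455, -0.542, -0.455, 0.542]
wrist_force: [-0.3, -0.5, -8.9]
width: 0.0458
```

Call:
{"name": "drive_tool", "arguments": {"motion": [{"tx":0.001,"ty":0,"tz":0,"turn":0,"jaw":0.3},{"tx":0.001,"ty":0,"tz":0,"turn":0,"jaw":0.3},{"tx":0.001,"ty":0,"tz":0,"turn":0,"jaw":0.3}]}}

```text
clock: 20.9
ee_pos: [0.5427, 0.1815, 0.1518]
orientation: [-0.455, -0.542, -0.455, 0.542]
wrist_force: [0.2, -0.3, -9.3]
width: 0.0458
```

Call:
{"name": "drive_tool", "arguments": {"motion": [{"tx":0.001,"ty":0,"tz":0,"turn":0,"jaw":0.3},{"tx":0.001,"ty":0,"tz":0,"turn":0,"jaw":0.3},{"tx":0.001,"ty":0,"tz":0,"turn":0,"jaw":0.3}]}}

```text
clock: 21.2
ee_pos: [0.5427, 0.1815, 0.1488]
orientation: [-0.455, -0.542, -0.455, 0.542]
wrist_force: [0.4, 0.3, -10.0]
width: 0.0461
```

```bash
python3 - <<'E'
from h import *
s=monitor.state();print(s['clock'],s['ee_pos'],s['width'],s['wrist_force'],s['moment'])
a=imaging.capture('scene');b=imaging.capture('side')
r=lambda i,x,y:cv2.resize(i[y:y+120,x:x+80],(400,600),interpolation=cv2.INTER_CUBIC)
cv2.imwrite("pics/c14.png",np.hstack([r(a,370,160),r(b,250,230)])[:,:,::-1])
E
```

```text
21.2 [0.54274853 0.18149401 0.1488322 ] 0.046146934356959574 [  0.40960931   0.27209219 -10.01922051] [-0.02521615 -0.06535361  0.02313607]
```

View pics/c14.png

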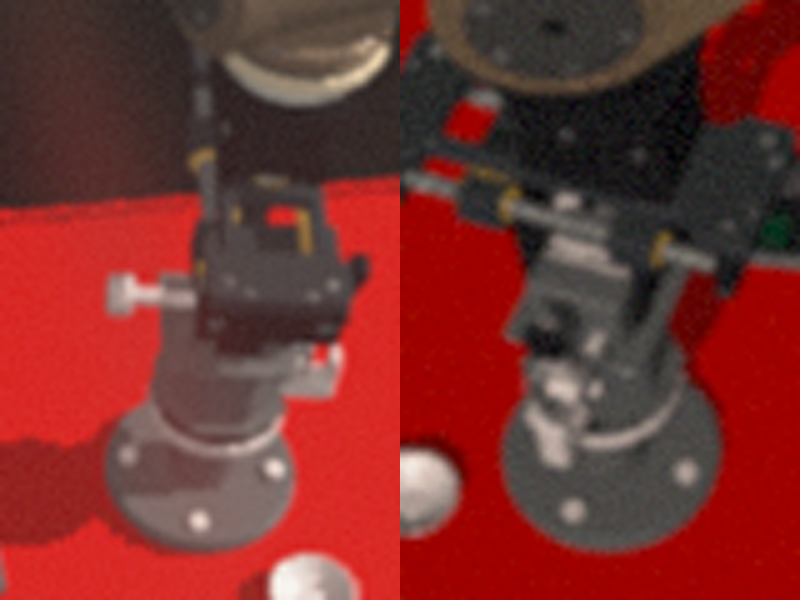

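The vise straddles the ball upright, with a small gap left above the collar. I'll continue in small steps.

Call:
{"name": "drive_tool", "arguments": {"motion": [{"tx":0.0007,"ty":0,"tz":0,"turn":0,"jaw":0.3},{"tx":0.0008,"ty":0,"tz":0,"turn":0,"jaw":0.3}]}}

```text
clock: 21.5
ee_pos: [0.5427, 0.1815, 0.1474]
orientation: [0.455, 0.542, 0.455, -0.542]
wrist_force: [0.3, 0.1, -9.2]
width: 0.0454
```

Call:
{"name": "drive_tool", "arguments": {"motion": [{"tx":0.0007,"ty":0,"tz":0,"turn":0,"jaw":0.3},{"tx":0.0008,"ty":0,"tz":0,"turn":0,"jaw":0.3}]}}

```text
clock: 21.7
ee_pos: [0.5428, 0.1815, 0.1459]
orientation: [-0.455, -0.542, -0.455, 0.542]
wrist_force: [-1.7, -0.1, -4.8]
width: 0.0458
```

Call:
{"name": "drive_tool", "arguments": {"motion": [{"tx":0.0007,"ty":0,"tz":0,"turn":0,"jaw":0.3},{"tx":0.0008,"ty":0,"tz":0,"turn":0,"jaw":0.3}]}}

```text
clock: 21.9
ee_pos: [0.5428, 0.1815, 0.1449]
orientation: [0.455, 0.542, 0.455, -0.541]
wrist_force: [-3.5, -1.1, 2.8]
width: 0.0457
```

Call:
{"name": "drive_tool", "arguments": {"motion": [{"tx":0.0005,"ty":0,"tz":0,"turn":0,"jaw":0.3},{"tx":0.0005,"ty":0,"tz":0,"turn":0,"jaw":0.3}]}}

```text
clock: 22.1
ee_pos: [0.5428, 0.1816, 0.1442]
orientation: [0.455, 0.542, 0.455, -0.541]
wrist_force: [-4.5, -1.6, 9.0]
width: 0.0458
```

Call:
{"name": "drive_tool", "arguments": {"motion": [{"tx":0.0005,"ty":0,"tz":0,"turn":0,"jaw":0.3},{"tx":0.0005,"ty":0,"tz":0,"turn":0,"jaw":0.3}]}}

```text
clock: 22.3
ee_pos: [0.5428, 0.1816, 0.144]
orientation: [0.455, 0.542, 0.454, -0.541]
wrist_force: [-7.7, -1.7, 20.4]
width: 0.0456
```

Contact began at rim z ≈ 85 mm, which agrees with the ring estimate. I'll ease back so only the vise's own weight rests on the ring.

Call:
{"name": "drive_tool", "arguments": {"motion": [{"tx":-0.0007,"ty":0,"tz":0,"turn":0,"jaw":0.3},{"tx":-0.0007,"ty":0,"tz":0,"turn":0,"jaw":0.3},{"tx":0,"ty":0,"tz":0,"turn":0,"jaw":0.3}]}}

```text
clock: 22.6
ee_pos: [0.5428, 0.1815, 0.1446]
orientation: [0.455, 0.542, 0.455, -0.541]
wrist_force: [-3.7, -0.2, 5.7]
width: 0.0461
```

```bash
python3 - <<'E'
from h import *
s=monitor.state();print(s['clock'],s['ee_pos'],s['width'],s['wrist_force'],s['moment'],Rt(s['orientation']).round(4))
a=imaging.capture('scene');b=imaging.capture('side')
r=lambda i,x,y:cv2.resize(i[y:y+120,x:x+80],(400,600),interpolation=cv2.INTER_CUBIC)
cv2.imwrite("pics/c15.png",np.hstack([r(a,370,160),r(b,250,230)])[:,:,::-1])
E
```

```text
22.6 [0.5427737  0.18152054 0.14464635] 0.04605302082016403 [-3.66788391 -0.20122236  5.68559678] [-0.2474349   0.80172658  0.0085934 ] [[ 8.000e-04  9.849e-01 -1.731e-01]
 [ 1.000e-04 -1.731e-01 -9.849e-01]
 [-1.000e+00  7.000e-04 -2.000e-04]]
```

View pics/c15.png

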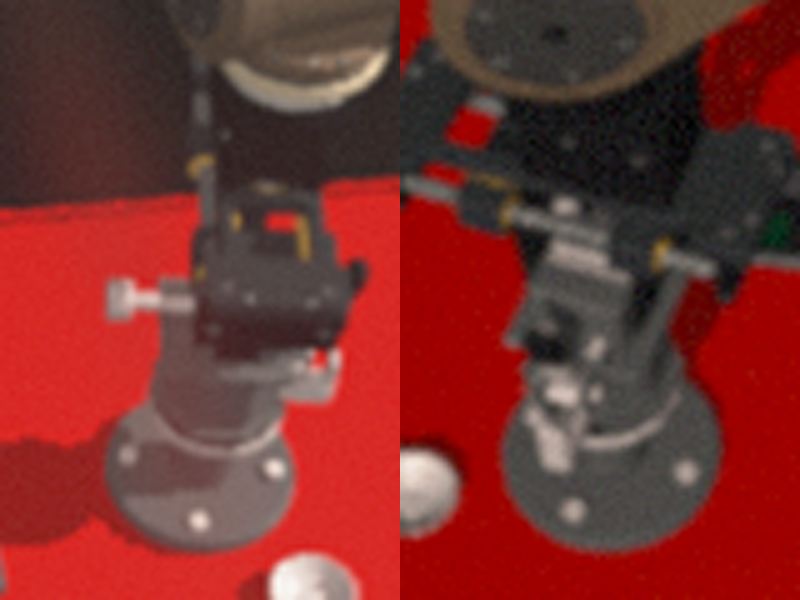

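Call:
{"name": "drive_tool", "arguments": {"motion": [{"tx":-0.0004,"ty":-0.0004,"tz":0,"turn":0,"jaw":0.3},{"tx":0,"ty":-0.0004,"tz":0,"turn":0,"jaw":0.3},{"tx":0,"ty":0,"tz":0,"turn":0,"jaw":0.3}]}}

```text
clock: 23.0
ee_pos: [0.5426, 0.1816, 0.1447]
orientation: [0.455, 0.542, 0.454, -0.541]
wrist_force: [0.6, -2.3, 4.4]
width: 0.0458
```

```bash
python3 - <<'E'
from h import *
s=monitor.state();print(s['clock'],s['ee_pos'],s['width'],s['wrist_force'],s['moment'])
E
```

```text
23.0 [0.54263867 0.18157281 0.14473349] 0.04576484662658834 [ 0.57287115 -2.34913041  4.36709538] [-0.51962419 -0.07390262 -0.01614419]
```

Call:
{"name": "drive_tool", "arguments": {"motion": [{"tx":-0.0005,"ty":0,"tz":0.0003,"turn":0,"jaw":0.3},{"tx":0,"ty":0,"tz":0,"turn":0,"jaw":0.3}]}}

```text
clock: 23.2
ee_pos: [0.5426, 0.1815, 0.145]
orientation: [0.455, 0.542, 0.454, -0.541]
wrist_force: [2.8, -0.9, 2.8]
width: 0.0462
```

Call:
{"name": "drive_tool", "arguments": {"motion": [{"tx":0,"ty":0,"tz":0,"turn":0,"jaw":0.46},{"tx":0,"ty":0,"tz":0,"turn":0,"jaw":0.5},{"tx":0,"ty":0,"tz":0,"turn":0,"jaw":0.55},{"tx":0,"ty":0,"tz":0,"turn":0,"jaw":0.7},{"tx":0,"ty":0,"tz":0,"turn":0,"jaw":0.9}], "newtons": 5}}

```text
clock: 23.7
ee_pos: [0.5415, 0.1814, 0.1444]
orientation: [-0.455, -0.541, -0.455, 0.542]
wrist_force: [0.9, -0.4, 0.3]
width: 0.0631
```

Call:
{"name": "drive_tool", "arguments": {"motion": [{"tx":0,"ty":0,"tz":0,"turn":0,"jaw":1},{"tx":-0.02,"ty":0,"tz":0,"turn":0,"jaw":1},{"tx":-0.04,"ty":0,"tz":0,"turn":0,"jaw":1},{"tx":-0.05,"ty":0,"tz":0,"turn":0,"jaw":1},{"tx":-0.03,"ty":0,"tz":-0.012,"turn":0,"jaw":1},{"tx":0,"ty":0,"tz":-0.02,"turn":0,"jaw":1},{"tx":0,"ty":0,"tz":-0.02,"turn":0,"jaw":1},{"tx":0,"ty":0,"tz":0,"turn":0,"jaw":1},{"tx":0,"ty":0,"tz":0,"turn":0,"jaw":1}]}}

```text
clock: 24.6
ee_pos: [0.5506, 0.2325, 0.2843]
orientation: [-0.455, -0.541, -0.455, 0.542]
wrist_force: [0.4, -0.5, -0.0]
width: 0.095
```

```bash
python3 - <<'E'
from h import *
s=monitor.state();print(s['clock'],s['ee_pos'],s['width'],s['wrist_force'])
np.savez('w5.npz',p=s['ee_pos'],q=s['orientation'])
i=imaging.capture('wrist')[:,:,::-1];cv2.imwrite("pics/wrist16.png",i)
cv2.imwrite("pics/c16.png",cv2.resize(i[160:310,230:430],(800,600),interpolation=cv2.INTER_CUBIC))
a=imaging.capture('scene');b=imaging.capture('side')
r=lambda i,x,y:cv2.resize(i[y:y+120,x:x+80],(400,600),interpolation=cv2.INTER_CUBIC)
cv2.imwrite("pics/c17.png",np.hstack([r(a,370,160),r(b,250,230)])[:,:,::-1])
E
```

```text
24.6 [0.5505907  0.232539   0.28434444] 0.09499231703297263 [ 0.37213155 -0.47242407 -0.00940278]
```

View pics/c16.png

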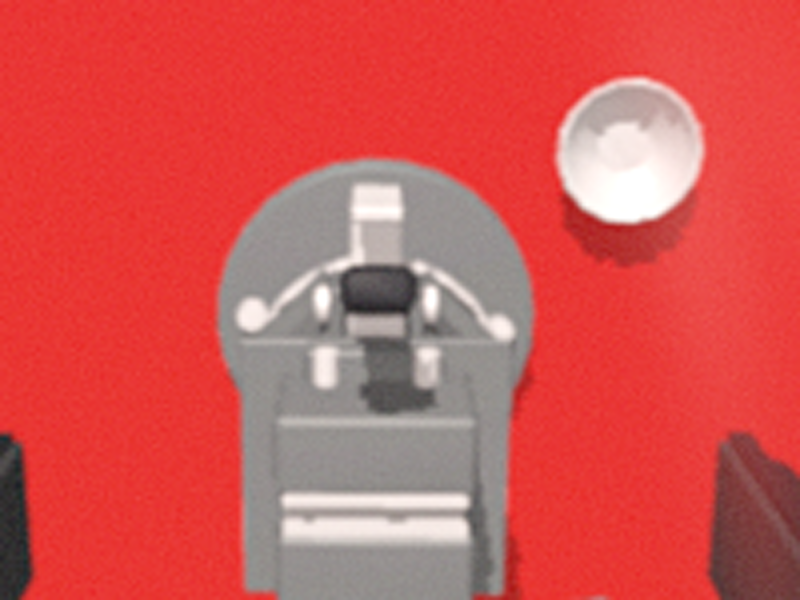

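View pics/c17.png

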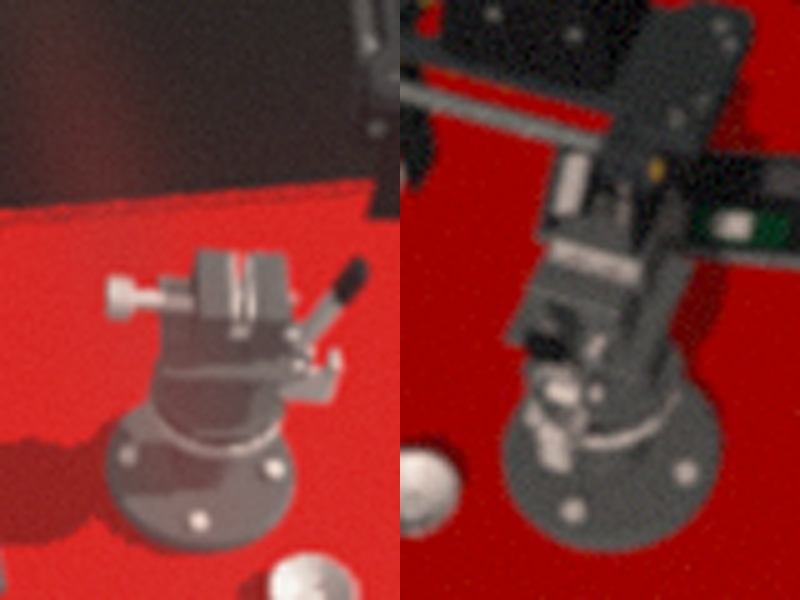

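The vise sits upright on the collar with the handle still up: black end at crop (379,288), hinge bolts at (322,300) and (431,300). Next I'll compute the pinch pose.

```bash
python3 - <<'E'
from h import *
w=np.load('w5.npz');P=params('wrist',(w['p'],w['q']));M=Rt(w['q']);print(M.round(4))
f=lambda u,v:(230+u/4-.4,160+v/4-.4)
R0=.0838
T=lambda X:(M.T@(X-w['p'])).round(4)
for nm,u,v,z in [('jaw far',376.5,419,.092),('jl',277,440,.092),('jr',475,440,.092),('plate',378,341,.055),('bolts',376.5,300,.04)]:
    print(nm,T(plane(P,f(u,v),R0+z)))
c=T(plane(P,f(376.5,419),R0+.092))
ax=w['p']+M@np.array([0,.5*(T(plane(P,f(277,440),R0+.092))[1]+T(plane(P,f(475,440),R0+.092))[1]),c[2]+.0236]);ax[2]=R0
print('axis',ax)
hx=-M[:,2];hz=np.array([0,0,1.])
for th in [1.15,1.2,1.25]:
    h=ax+.036*hx+.04*hz; d=np.cos(th)*hx+np.sin(th)*hz; n=-np.sin(th)*hx+np.cos(th)*hz
    print(th,[tuple(((p-[230,160])*4).round(0)) for p in proj(P,[h+.074*d-.005*n,h+.074*d+.005*n,h+.048*d+.005*n])],T(h+.06*d))
E
```

```text
[[-7.000e-04  9.850e-01 -1.723e-01]
 [-5.000e-04 -1.723e-01 -9.851e-01]
 [-1.000e+00 -6.000e-04  6.000e-04]]
jaw far [0.1086 0.002  0.0282]
jl [ 0.1086 -0.0203  0.0332]
jr [0.1085 0.0241 0.0333]
plate [0.1456 0.0026 0.0215]
bolts [0.1606 0.0023 0.0151]
axis [0.54353884 0.18118611 0.0838    ]
1.15 [(np.float64(375.0), np.float64(223.0)), (np.float64(375.0), np.float64(271.0)), (np.float64(375.0), np.float64(291.0))] [ 0.1058  0.002  -0.0088]
1.2 [(np.float64(375.0), np.float64(240.0)), (np.float64(375.0), np.float64(289.0)), (np.float64(375.0), np.float64(302.0))] [ 0.1047  0.002  -0.006 ]
1.25 [(np.float64(375.0), np.float64(258.0)), (np.float64(375.0), np.float64(308.0)), (np.float64(375.0), np.float64(313.0))] [ 0.1036  0.002  -0.0032]
```

Call:
{"name": "drive_tool", "arguments": {"motion": [{"tx":0.02,"ty":0.0025,"tz":-0.0032,"turn":0,"jaw":0.4},{"tx":0.03,"ty":0,"tz":0,"turn":0,"jaw":0.4},{"tx":0.02,"ty":0,"tz":0,"turn":0,"jaw":0.4},{"tx":0.02,"ty":0,"tz":0,"turn":0,"jaw":0.4},{"tx":0.02,"ty":0,"tz":0,"turn":0,"jaw":0.4},{"tx":0.012,"ty":0,"tz":0,"turn":0,"jaw":0.4},{"tx":0,"ty":0,"tz":0,"turn":0,"jaw":0.3},{"tx":0,"ty":0,"tz":0,"turn":0,"jaw":0.2},{"tx":0,"ty":0,"tz":0,"turn":0,"jaw":0.1},{"tx":0,"ty":0,"tz":0,"turn":0,"jaw":0.1},{"tx":0,"ty":0,"tz":0,"turn":0,"jaw":0.1}], "newtons": 3}}

```text
clock: 25.85
ee_pos: [0.5538, 0.2355, 0.1633]
orientation: [0.455, 0.542, 0.455, -0.541]
wrist_force: [-0.9, 0.9, 1.4]
width: 0.016
```

Call:
{"name": "drive_tool", "arguments": {"motion": [{"tx":0.0013,"ty":0,"tz":-0.0035,"turn":0,"jaw":0.1},{"tx":0.0015,"ty":0,"tz":-0.0035,"turn":0,"jaw":0.1},{"tx":0.0018,"ty":0,"tz":-0.0033,"turn":0,"jaw":0.1},{"tx":0.0019,"ty":0,"tz":-0.0033,"turn":0,"jaw":0.1}]}}

```text
clock: 26.25
ee_pos: [0.5564, 0.2491, 0.156]
orientation: [0.455, 0.542, 0.455, -0.541]
wrist_force: [-1.3, -0.2, 2.1]
width: 0.0164
```

```bash
python3 - <<'E'
from h import *
s=monitor.state();print(s['clock'],s['ee_pos'],s['width'],s['wrist_force'],s['moment'])
w=np.load('w5.npz');print(Rt(w['q']).T@(s['ee_pos']-w['p']))
a=imaging.capture('scene');b=imaging.capture('side')
r=lambda i,x,y:cv2.resize(i[y:y+120,x:x+80],(400,600),interpolation=cv2.INTER_CUBIC)
cv2.imwrite("pics/c18.png",np.hstack([r(a,370,160),r(b,250,230)])[:,:,::-1])
E
```

```text
26.25 [0.55636049 0.24908831 0.15604433] 0.01642153973892532 [-1.31181863 -0.23515236  2.13631302] [-0.01791784  0.11904847 -0.011241  ]
[ 0.12828744  0.00291524 -0.01737589]
```

View pics/c18.png

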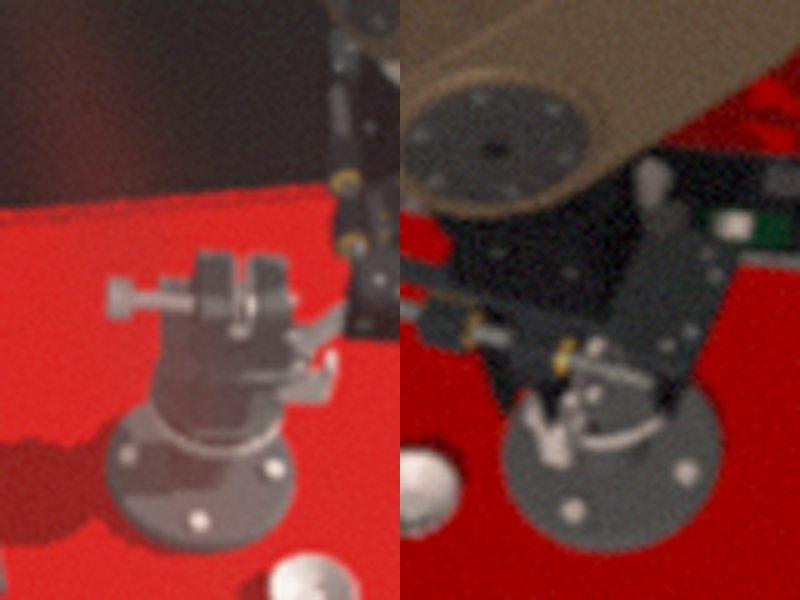

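The handle follows and the vise stays upright. I'll continue the arc down.

Call:
{"name": "drive_tool", "arguments": {"motion": [{"tx":0.0021,"ty":0,"tz":-0.0031,"turn":0,"jaw":0.1},{"tx":0.0023,"ty":0,"tz":-0.0029,"turn":0,"jaw":0.1},{"tx":0.0025,"ty":0,"tz":-0.0028,"turn":0,"jaw":0.1},{"tx":0.0026,"ty":0,"tz":-0.0026,"turn":0,"jaw":0.1},{"tx":0.0028,"ty":0,"tz":-0.0025,"turn":0,"jaw":0.1},{"tx":0.003,"ty":0,"tz":-0.0023,"turn":0,"jaw":0.1}]}}

```text
clock: 26.95
ee_pos: [0.5593, 0.2649, 0.1407]
orientation: [0.455, 0.542, 0.455, -0.541]
wrist_force: [0.2, 1.0, 2.1]
width: 0.0162
```

Call:
{"name": "drive_tool", "arguments": {"motion": [{"tx":0.0032,"ty":0,"tz":-0.0021,"turn":0,"jaw":0.1},{"tx":0.0032,"ty":0,"tz":-0.0019,"turn":0,"jaw":0.1},{"tx":0.0034,"ty":0,"tz":-0.0017,"turn":0,"jaw":0.1},{"tx":0.0034,"ty":0,"tz":-0.0015,"turn":0,"jaw":0.1},{"tx":0.0035,"ty":0,"tz":-0.0012,"turn":0,"jaw":0.1},{"tx":0.0036,"ty":0,"tz":-0.0011,"turn":0,"jaw":0.1}]}}

```text
clock: 27.55
ee_pos: [0.5608, 0.2742, 0.1203]
orientation: [0.455, 0.542, 0.455, -0.541]
wrist_force: [0.9, 2.4, 2.1]
width: 0.0161
```

```bash
python3 - <<'E'
from h import *
s=monitor.state();print(s['clock'],s['ee_pos'],s['width'],s['wrist_force'],s['moment'])
w=np.load('w5.npz');print(Rt(w['q']).T@(s['ee_pos']-w['p']))
a=imaging.capture('scene');b=imaging.capture('side')
r=lambda i,x,y:cv2.resize(i[y:y+120,x:x+80],(400,600),interpolation=cv2.INTER_CUBIC)
cv2.imwrite("pics/c19.png",np.hstack([r(a,370,160),r(b,250,230)])[:,:,::-1])
E
```

```text
27.55 [0.56082148 0.27415746 0.12031806] 0.01612801903506609 [0.87552082 2.415619   2.06714758] [ 0.18827481 -0.31374059 -0.10315296]
[ 0.16399776  0.00301394 -0.04286103]
```

View pics/c19.png

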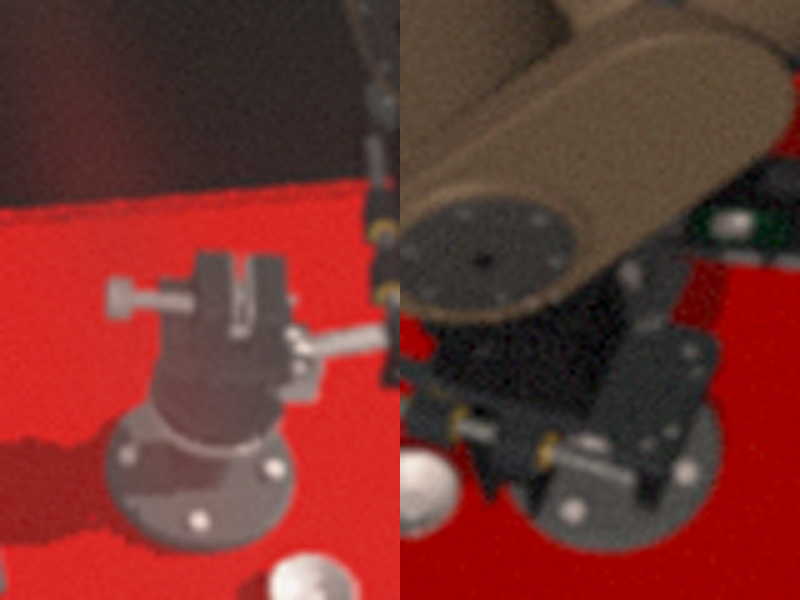

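Call:
{"name": "drive_tool", "arguments": {"motion": [{"tx":0,"ty":0,"tz":0,"turn":0,"jaw":0.25},{"tx":0,"ty":0,"tz":0,"turn":0,"jaw":0.35},{"tx":-0.02,"ty":0,"tz":0,"turn":0,"jaw":0.4},{"tx":-0.025,"ty":0,"tz":0,"turn":0,"jaw":0.3},{"tx":0,"ty":0,"tz":0,"turn":0,"jaw":0},{"tx":0,"ty":0,"tz":0,"turn":0,"jaw":0},{"tx":0,"ty":0,"tz":0,"turn":0,"jaw":0},{"tx":0,"ty":0,"tz":0,"turn":0,"jaw":0},{"tx":0,"ty":0,"tz":0,"turn":0,"jaw":0}]}}

```text
clock: 28.55
ee_pos: [0.5605, 0.2739, 0.1649]
orientation: [-0.455, -0.541, -0.455, 0.542]
wrist_force: [0.1, 0.3, -0.8]
width: 0.0009
```

Call:
{"name": "drive_tool", "arguments": {"motion": [{"tx":0.005,"ty":0,"tz":0,"turn":0,"jaw":0},{"tx":0.005,"ty":0,"tz":0,"turn":0,"jaw":0},{"tx":0.003,"ty":0,"tz":0,"turn":0,"jaw":0},{"tx":0.002,"ty":0,"tz":0,"turn":0,"jaw":0}]}}

```text
clock: 28.95
ee_pos: [0.5607, 0.274, 0.1501]
orientation: [-0.455, -0.541, -0.455, 0.542]
wrist_force: [-0.1, 0.3, 1.2]
width: 0.0006
```

```bash
python3 - <<'E'
from h import *
s=monitor.state();print(s['clock'],s['ee_pos'],s['width'],s['wrist_force'],s['moment'])
i=imaging.capture('wrist')[:,:,::-1];cv2.imwrite("pics/wrist20.png",i)
E
```

```text
28.95 [0.56066799 0.27402148 0.15010174] 0.0005549939901990178 [-0.11289512  0.26710957  1.22477175] [ 0.00693827 -0.0650938  -0.00931402]
```

View pics/wrist20.png

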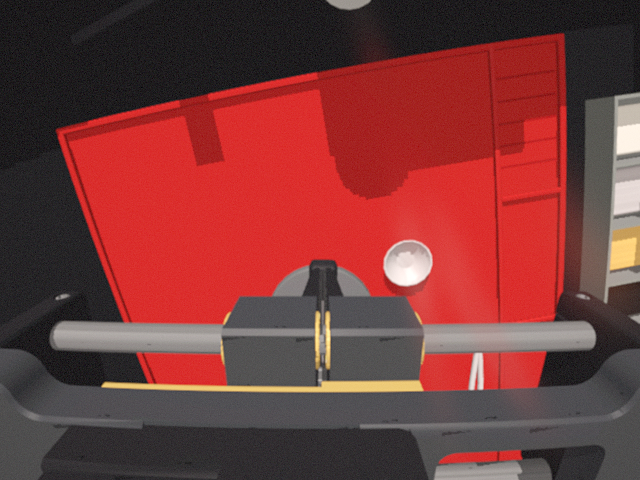

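The closed fingers are centred on the handle's end. I'll press down in small steps.

Call:
{"name": "drive_tool", "arguments": {"motion": [{"tx":0.002,"ty":0,"tz":-0.0003,"turn":0,"jaw":0},{"tx":0.002,"ty":0,"tz":-0.0003,"turn":0,"jaw":0},{"tx":0.002,"ty":0,"tz":-0.0002,"turn":0,"jaw":0},{"tx":0.002,"ty":0,"tz":0,"turn":0,"jaw":0}]}}

```text
clock: 29.4
ee_pos: [0.5609, 0.2748, 0.1425]
orientation: [0.455, 0.542, 0.455, -0.542]
wrist_force: [0.9, 0.7, 0.0]
width: 0.0008
```

Call:
{"name": "drive_tool", "arguments": {"motion": [{"tx":0.0015,"ty":0,"tz":0,"turn":0,"jaw":0},{"tx":0.0015,"ty":0,"tz":0,"turn":0,"jaw":0},{"tx":0.0015,"ty":0,"tz":0,"turn":0,"jaw":0}]}}

```text
clock: 29.7
ee_pos: [0.5609, 0.2748, 0.138]
orientation: [-0.455, -0.542, -0.455, 0.542]
wrist_force: [0.2, -0.1, 0.5]
width: 0.0002
```

Call:
{"name": "drive_tool", "arguments": {"motion": [{"tx":0.001,"ty":0,"tz":0,"turn":0,"jaw":0},{"tx":0.001,"ty":0,"tz":0,"turn":0,"jaw":0},{"tx":0.001,"ty":0,"tz":0,"turn":0,"jaw":0}]}}

```text
clock: 30.0
ee_pos: [0.5609, 0.2748, 0.1351]
orientation: [0.455, 0.542, 0.455, -0.542]
wrist_force: [0.1, 0.3, 1.6]
width: 0.0005
```

Call:
{"name": "drive_tool", "arguments": {"motion": [{"tx":0.001,"ty":0,"tz":0,"turn":0,"jaw":0},{"tx":0.001,"ty":0,"tz":0,"turn":0,"jaw":0}]}}

```text
clock: 30.2
ee_pos: [0.5609, 0.2748, 0.1331]
orientation: [0.455, 0.542, 0.455, -0.542]
wrist_force: [0.1, 0.8, 0.9]
width: 0.0009
```

Call:
{"name": "drive_tool", "arguments": {"motion": [{"tx":0.001,"ty":0,"tz":0,"turn":0,"jaw":0},{"tx":0.001,"ty":0,"tz":0,"turn":0,"jaw":0}]}}

```text
clock: 30.4
ee_pos: [0.5609, 0.2748, 0.131]
orientation: [0.455, 0.542, 0.455, -0.542]
wrist_force: [0.0, 1.4, 1.3]
width: 0.0008
```

Call:
{"name": "drive_tool", "arguments": {"motion": [{"tx":0.0005,"ty":0,"tz":0,"turn":0,"jaw":0},{"tx":0.0005,"ty":0,"tz":0,"turn":0,"jaw":0}]}}

```text
clock: 30.6
ee_pos: [0.5609, 0.2748, 0.1301]
orientation: [0.455, 0.542, 0.455, -0.542]
wrist_force: [0.0, 1.0, 1.1]
width: 0.0006
```

Call:
{"name": "drive_tool", "arguments": {"motion": [{"tx":0.0005,"ty":0,"tz":0,"turn":0,"jaw":0},{"tx":0.0005,"ty":0,"tz":0,"turn":0,"jaw":0}]}}

```text
clock: 30.8
ee_pos: [0.5609, 0.2748, 0.1291]
orientation: [0.455, 0.542, 0.455, -0.542]
wrist_force: [-0.9, 1.1, 2.2]
width: 0.0004
```

Call:
{"name": "drive_tool", "arguments": {"motion": [{"tx":0.0005,"ty":0,"tz":0,"turn":0,"jaw":0},{"tx":0.0005,"ty":0,"tz":0,"turn":0,"jaw":0}]}}

```text
clock: 31.0
ee_pos: [0.561, 0.2749, 0.1283]
orientation: [0.455, 0.542, 0.455, -0.541]
wrist_force: [-0.3, 3.3, 4.1]
width: 0.0005
```

Call:
{"name": "drive_tool", "arguments": {"motion": [{"tx":0.0004,"ty":0,"tz":0,"turn":0,"jaw":0},{"tx":0.0003,"ty":0,"tz":0,"turn":0,"jaw":0}]}}

```text
clock: 31.2
ee_pos: [0.5611, 0.2751, 0.1278]
orientation: [0.455, 0.542, 0.455, -0.541]
wrist_force: [-0.6, 3.0, 6.3]
width: 0.0007
```

Call:
{"name": "drive_tool", "arguments": {"motion": [{"tx":0.0004,"ty":0,"tz":0,"turn":0,"jaw":0},{"tx":0,"ty":0,"tz":0,"turn":0,"jaw":0}]}}

```text
clock: 31.4
ee_pos: [0.5612, 0.2752, 0.1275]
orientation: [0.455, 0.542, 0.455, -0.541]
wrist_force: [0.9, 3.7, 5.5]
width: 0.0009
```

```bash
python3 - <<'E'
from h import *
s=monitor.state();print(s['clock'],s['ee_pos'],s['width'],s['wrist_force'],s['moment'])
a=imaging.capture('scene')
cv2.imwrite("pics/c21.png",cv2.resize(a[190:280,370:490],(800,600),interpolation=cv2.INTER_CUBIC)[:,:,::-1])
E
```

```text
31.4 [0.56117263 0.27522536 0.12750229] 0.000871653469381058 [0.88023569 3.72785747 5.54108787] [ 0.66342219 -0.00839776 -0.05822231]
```

View pics/c21.png

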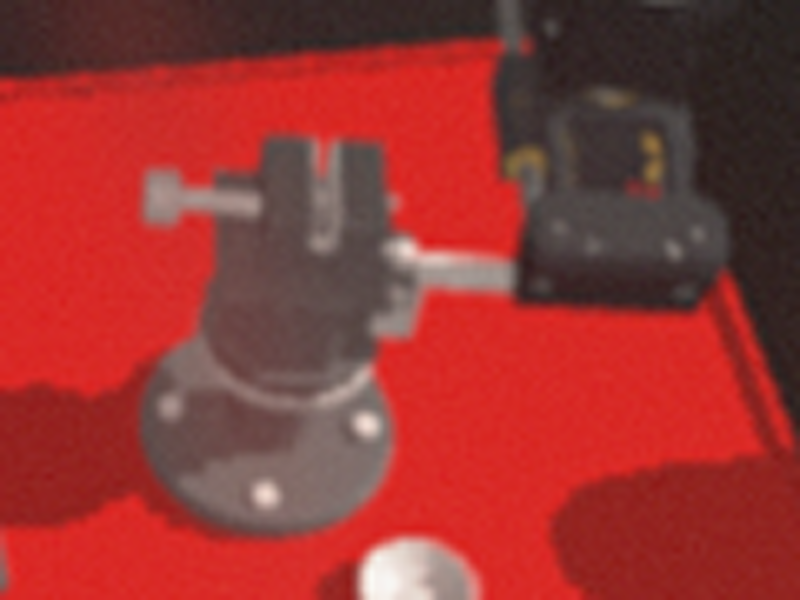

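Call:
{"name": "drive_tool", "arguments": {"motion": [{"tx":-0.001,"ty":0,"tz":0,"turn":0,"jaw":0},{"tx":-0.004,"ty":0,"tz":0,"turn":0,"jaw":0},{"tx":-0.03,"ty":0,"tz":0,"turn":0,"jaw":0},{"tx":-0.05,"ty":0,"tz":0,"turn":0,"jaw":0.3},{"tx":-0.05,"ty":0,"tz":0.01,"turn":0,"jaw":0.6},{"tx":-0.03,"ty":0,"tz":0.02,"turn":0,"jaw":1},{"tx":0,"ty":0,"tz":0.02,"turn":0,"jaw":1},{"tx":0,"ty":0,"tz":0,"turn":0,"jaw":1},{"tx":0,"ty":0,"tz":0,"turn":0,"jaw":1}]}}

```text
clock: 32.35
ee_pos: [0.5519, 0.2253, 0.2899]
orientation: [-0.454, -0.541, -0.455, 0.542]
wrist_force: [0.4, 0.5, -0.7]
width: 0.0434
```

```bash
python3 - <<'E'
from h import *
s=monitor.state();print(s['clock'],s['ee_pos'],s['width'],s['wrist_force'])
np.savez('w6.npz',p=s['ee_pos'],q=s['orientation'])
i=imaging.capture('wrist')[:,:,::-1];cv2.imwrite("pics/wrist22.png",i)
cv2.imwrite("pics/c22.png",cv2.resize(i[160:310,230:430],(800,600),interpolation=cv2.INTER_CUBIC))
a=imaging.capture('scene');b=imaging.capture('side')
r=lambda i,x,y:cv2.resize(i[y:y+100,x:x+80],(400,500),interpolation=cv2.INTER_CUBIC)
cv2.imwrite("pics/c23.png",np.hstack([r(a,375,190),r(b,250,245)])[:,:,::-1])
P=params('wrist',(s['ee_pos'],s['orientation']));M=Rt(s['orientation'])
ax=np.array([.5435,.1812,.0838]);hx=-M[:,2];hz=np.array([0,0,1.])
q=lambda X:((proj(P,X)[0]-[230,160])*4).round(0)
print('jaw far',q(ax+.0236*hx+.092*hz),'hinge',q(ax+.036*hx+.04*hz))
for th in [0,.05,.1,.15]:
    h=ax+.036*hx+.04*hz; d=np.cos(th)*hx+np.sin(th)*hz; n=-np.sin(th)*hx+np.cos(th)*hz
    print(th,q(h+.074*d+.005*n),q(h+.048*d+.005*n))
E
```

```text
32.35 [0.55189644 0.22529577 0.28993507] 0.04342675189681365 [ 0.40100819  0.5254031  -0.68643633]
jaw far [364. 379.] hinge [365. 269.]
0 [365. -21.] [365.  86.]
0.05 [365. -19.] [365.  89.]
0.1 [364. -16.] [365.  92.]
0.15 [364. -13.] [365.  95.]
```

View pics/c22.png

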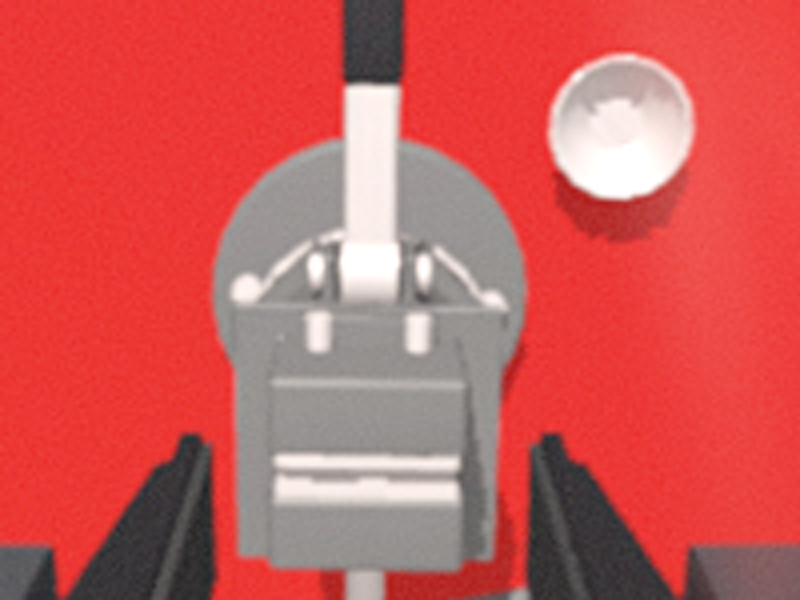

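View pics/c23.png

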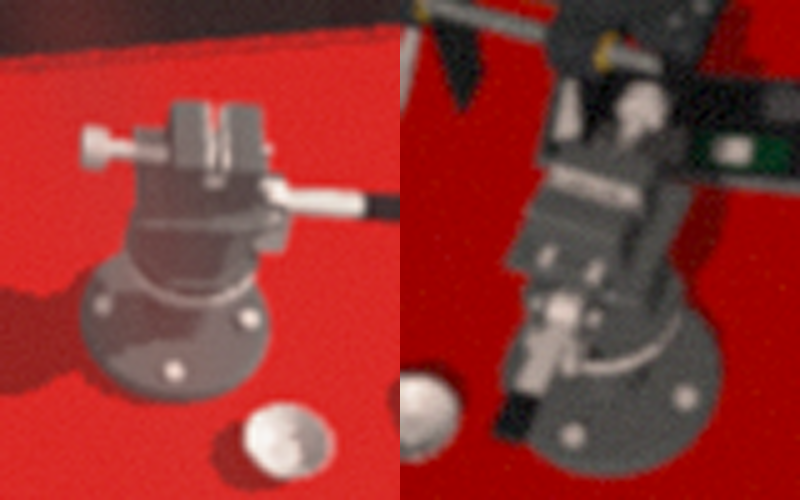

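```bash
python3 - <<'E'
from h import *
cv2.imwrite("pics/s24.png",imaging.capture('scene')[:,:,::-1])
E
```

```text
(no output)
```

View pics/s24.png

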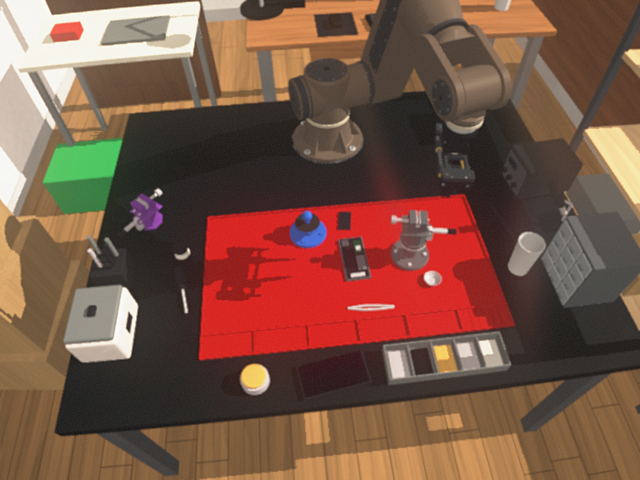

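The full view shows the vise on the post at (412,235) with its handle level. The other objects are where they were in the first view.

```bash
python3 -c "
from workcell import job,monitor
print(monitor.state()['clock']);print(job.job_done())"
```

```text
32.55
the job is handed in; nothing more can be done
None
```

The vise is on its ball post with the handle pressed down, and I handed the job in at 32.6 s of the 72 s allowed. `job_done` gives no verdict, so this rests on my own checks.

**What I did**
- **Handle up:** I pinched it lightly and swung it up. It first stopped near 1.20 rad, so I nudged it to about 1.25, where it resisted with about 4 N.
- **Lowering:** I gripped the vise by its jaws and lowered it in steps of about 1 mm or less. It touched the ring with its rim at about z = 85 mm. The wrist force briefly reached about 20 N upward (roughly 29 N on the post, including the vise's weight). I eased back and let go at about 3 N.
- **Handle down:** I swung it down with a 3 N pinch, then pressed its end with closed fingers up to about 6 N, more than the 2 to 3 N it needs.

**Last checks**
- **Seating:** The vise is upright on the collar. Its screw knob is at the same pixels before and after locking.
- **Handle:** It looks level, and its black end is within about 1 pixel of where 0 rad should put it. That view resolves only about 0.05 rad, so "fully home" rests mainly on the pressing force.
- **Everything else:** In the last picture all other objects, including the blue and purple look-alikes, are where they were. The gripper is clear.

**Disagreement:** The wrist camera alone put the ring's top at about z = 75 mm and the fixed cameras at about 84 mm. Contact at about 85 mm agreed with the fixed cameras.

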